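# True up a row of jars on the balcony tray with a straightedge

### The arm

A 7-joint arm with a two-finger parallel gripper is mounted at the origin on the work surface. World frame = base frame: x ahead of the robot, y to its left, z up, the work surface at z = 0. Lengths are in m, angles in rad, forces in N, time in s.
With the tool pointing down it reaches from about 0.425 to 0.925 m from the base axis. Payload 6.8 kg.
Tool frame: the origin (TCP) lies on the front face of the gripper's body, between the roots of the fingers; the fingertips stand 73 mm ahead of it and the grasp point (between the pads) lies r.pinch_z ahead of it (r.pinch_z is the distance from the TCP to the grasp point, in m); z points along the fingers, y is the direction in which the jaws open and shut (so a half turn about z gives the same grasp; the last joint's range is limited). The gripper opens to 85 mm and grips with 20 to 120 N. Pads are 22 mm wide; open, the fingers measure 114 mm over their backs; the gripper's body (76 mm by 85 mm) begins 54 mm behind the grasp point. The pads swing forward as they close: fully open they stand 13 mm farther back than shut.
Start: joints at [-1.272, 0.477, 0.022, 1.555, -0.011, 1.109, -0.083], TCP at [0.267, 0.62, 0.304] pointing down, gripper open.
Joint ranges: [-2.96, 2.96], [-0.34, 2.1], [-1.41, 1.46], [0.24, 2.44], [-1.37, 4.51], [0.17, 1.92], [-2.96, 2.96]. Speed limits (rad/s): [2.39, 2.39, 3.14, 3.14, 3.14, 3.14, 3.14].

### API

Orientations are given as a rotation vector (axis times angle).
In Python, from bench import readout, grab_frame, r, search_frame, masks_of, tip_of gives the robot as it stands.
- The arm moves only by the tool step_arm, never from a script. Its argument "commands" is a list of rows, each a list of 7 numbers: the shift along the tool's x, y, z as a fraction of full scale, then the turn, a rotation vector about the tool's x, y, z as a fraction of full scale, then the gripper's target within -1 to 1 (shut at 1, half-way at 0, fully open at -1). In form: [[tx, ty, tz, ax, ay, az, hand], ...]. A call has exactly 10 rows; each row is the pose to reach, as a shift and turn from the pose measured when the call began, along the tool's axes at that moment, turning the shorter way round; what a row does not reach only later rows make up. Full scale, the value 1, is 500 mm for a shift and 360 degrees for a turn. A row lasts 1/8 s, in which the tool goes at most 62.5 mm and 10.7 degrees, less where a joint would pass 70% of its speed; a pose out of reach is approached as far as the arm can. A call with a number of a shift or a turn outside -1 to 1 is refused whole. A call with a gripper value outside its range is refused whole. The fingers move at their own pace and stop on an object; "newtons" is the grip in N (left out, the last holds). Time passes only in rows, so rows that repeat a pose let the fingers close, or fill a call up. It gives the time, the measured TCP pose, the force and the opening at its end, in the units of the state.
- readout.get_obs(): the state, without advancing time (a new reading comes with each control period).
- grab_frame(name): name is "scene" or "top" or "wrist"; returns a dict with "img" (384x512x3 uint8, red, green, blue), "K" (3x3 intrinsics, pixels), "world_to_cam" (4x4, takes a point from world to camera coordinates). Camera axes: x right, y down, z forward; pixel columns grow to the right and rows downward; lengths in m; the calibration is good to about 2 mm. The wrist camera is an equidistant fisheye: a pixel r from the principal point sees the ray r / f radians off the axis. A picture is of the moment at which its call begins. There is no depth.
- r.hand_in(): hands the job in, once; it reports no verdict.
Trained networks look in a picture, given as the dict that the camera call returned (one of the last four; its "shot" number tells which), for a name from the list of things; names that differ only in an ending like _2 or _b are one class to them, and where a whole thing is asked for, a point or a joint stands for the part that bears it (a point fixed in the world has none). Each returns a list of dicts, best first, with "p" (0 to 1); they miss things now and then, are a little off and sometimes report something else, mostly with a low value. They report only what shows in the picture. A call takes as long as a camera call. They do not tell look-alikes from the thing itself.
- search_frame(thing, picture): "extent" ([centre column, centre row, width, height] in pixels, round what is visible of it).
- masks_of(thing, picture): "pixels" (384x512 bool, what is visible of it) and "extent" ([centre column, centre row, width, height] in pixels, round what is visible of it).
- tip_of(thing, picture): "point" ([column, row] in pixels: a listed point, or the origin of a listed thing).
The state is a dict: "clock": time; "joints": joint angles; "qvel": joint speeds; "tau": joint torques, N m; "tcp_pos": TCP position; "orientation": TCP orientation; "contact_force": force on the tool from outside, world axes, zero at the start; "moment": the same for the moment, N m; "grip_width": finger opening in m.
Only numpy, scipy, OpenCV 4.12 (cv2) and the standard library are available. Lean on these libraries where they do the work, as an engineer would, in place of code of your own. Each camera call takes 0.05 s, during which the arm holds its last target. There are 200 camera calls.

### The job

The four glass jars on the pulled-out tray stand out of line. Take the aluminium straightedge by its grip and, with its long edge, push the jars back in a straight row against the tray's loose rail, and on, rail and all, until you feel the rail come up hard on its stop; press it home lightly, without knocking the glass or squeezing it hard, then lay the straightedge flat along its mat again. Move the jars with the straightedge only, never with the hand, and leave everything else as it is.

Things in the scene. Friction and masses are not known exactly. Their poses are not given: they have to be found in the camera images.
- tray_rail: white rail along the pulled-out tray's far side, 444 mm long, 10 thick, 34 high. Origin on its inner face (towards the jars), mid-length, at tray-floor level; +x square through it, away from the jars (the way to push), +y along it to the shelf unit, z up. It slides to +x with 1 to 2 N, parallel to itself, by an unknown 2 to 24 mm, then comes up hard on the tray's kerb: found only by feel
- grip (a point): centre of the aluminium straightedge's black grip, 32 mm above its underside. The grip is an upright bar 14 mm thick (x), 120 long (y), from 10 to 50 mm above the underside; hold it across its thickness from above. Blade 280 mm long (y, centred), 10 thick; straight pushing edge 45 mm ahead of the grip's centre (+x), back edge 20 mm behind. z up. 0.32 kg
- straightedge: the same straightedge; origin on its underside straight below the grip's centre, same axes
- mat: black rubber mat on the table, 130 x 360 mm, 3 mm thick, fixed: the straightedge's place. Origin under its centre on the table; long side along its y. The straightedge starts lying on it, about along it
- jar1: small glass jar with a steel lid, orange clips inside: an upright cylinder 56 mm in diameter, 62 mm high, 0.11 to 0.26 kg, standing loose on the tray floor; origin at the centre of its underside. Sliding all four over the floor takes 2 to 8 N in all; a jar against the rail has its axis 28 mm from the rail's face
- jar2: small glass jar with a steel lid, blue clips inside: an upright cylinder 56 mm in diameter, 62 mm high, 0.11 to 0.26 kg, standing loose on the tray floor; origin at the centre of its underside. The flat tray floor reaches 265 to 290 mm from the rail to a 12 mm high near lip; end walls 30 mm high stand 222 mm either side of the rail's middle
- jar3: small glass jar with a steel lid, wooden pegs inside: an upright cylinder 56 mm in diameter, 62 mm high, 0.11 to 0.26 kg, standing loose on the tray floor; origin at the centre of its underside. Past the row's +y end the 260 mm high shelf unit overhangs the tray, from 170 to 205 mm beyond the rail's middle
- jar4: small glass jar with a steel lid, green clips inside: an upright cylinder 56 mm in diameter, 62 mm high, 0.11 to 0.26 kg, standing loose on the tray floor; origin at the centre of its underside. The four glass jars bear a press of 5 to 10 N between them against the rail once it is on its stop; 12 N is too hard
- clip: bystander: aluminium hanger clip, 62 x 16 x 18 mm, lying on the tray near the shelf unit; origin under its centre
- peg: bystander: wooden clothes peg, 70 x 14 x 11 mm, lying on the tray near the shelf unit; origin under its centre
- bottle: bystander: green twist-cap bottle, 64 mm in diameter, 200 mm high, on top of the shelf unit; origin under its centre
- basket: bystander: grey peg basket, 170 x 130 x 90 mm with a bow handle to 155 mm, on top of the shelf unit; origin under its centre
Not all that is in view belongs to the job. Leave any yellow look-alike of the jar2 alone.

How it is judged:
On the way, in this order (a step that is already met when the one before it is completed fails the run):
1. the straightedge is picked up from its mat (height (world z) of grip above 0.07 m), for 0.2 s.
2. the row is pressed home: all four jars within 2.5 mm of the rail, the straightedge in line with it, and the rail, on its stop, feeling at least 2.5 N (x of each of jar1, jar2, jar3, jar4 in the frame of tray_rail above -0.0305 m and angle between the y axis of grip and the y axis of tray_rail, either way round below 0.05 rad and contact force between tray_rail and anything else above 2.5 N), for 0.3 s.
At the end, for the whole second after the job is handed in: all four jars stand upright and still on the tray floor, each within 2 mm of touching the rail; the straightedge lies flat and still on the mat, right way up, along it within 0.3 rad, its origin within 80 mm of the mat's middle lengthwise and 50 mm across (x of each of jar1, jar2, jar3, jar4 in the frame of tray_rail above -0.03 m and angle between each of jar1, jar2, jar3, jar4's own z axis and vertical below 0.05 rad and height (world z) of jar1 between 0.04 and 0.05 m and height (world z) of jar2 between 0.04 and 0.05 m and height (world z) of jar3 between 0.04 and 0.05 m and height (world z) of jar4 between 0.04 and 0.05 m and linear speed of each of jar1, jar2, jar3, jar4, straightedge below 0.02 m/s and x of straightedge in the frame of mat between -0.05 and 0.05 m and y of straightedge in the frame of mat between -0.08 and 0.08 m and height (world z) of straightedge below 0.007 m and angle between straightedge's own z axis and vertical below 0.04 rad and angle between the y axis of straightedge and the y axis of mat, either way round below 0.3 rad).
It fails at once if the jars are pressed on the rail with more than 12 N in all (contact force between tray_rail and anything else above 12 N).
It fails at once if a glass jar is knocked or squeezed by the straightedge with more than 15 N (contact force between any of jar1, jar2, jar3, jar4 and straightedge above 15 N).
It fails at once if the hand or arm touches a jar (contact force between any of the fingers, the arm and jar1 above 0.5 N or contact force between any of the fingers, the arm and jar2 above 0.5 N or contact force between any of the fingers, the arm and jar3 above 0.5 N or contact force between any of the fingers, the arm and jar4 above 0.5 N).
It fails at once if a jar tips (angle between any of jar1, jar2, jar3, jar4's own z axis and vertical above 0.3 rad).
It fails at once if a bystander is moved more than 15 mm (distance of any of clip, peg, bottle, basket from where it was at the start of the episode above 0.015 m).
It also fails if it takes over 72 s, if anything falls off the work surface, if the arm or the gripper's body presses on something with over 40 N, if the wrist force passes 120 N, or if a joint passes its speed limit or range.

## Working session

There is one attempt and no reset: what is moved stays moved. The work goes in short steps, Python scripts to look and compute and a tool call to move; the robot and the scene stay as the last step left them, time stands still between calls to the robot, and variables do not carry over. Pictures are saved under pics/ and viewed, about 8 in all and at most 12, crops included, and the job is handed in when it is done.

Besides the shell and the picture viewer there is one more tool, called in YAML: its name, and indented under it one key for each argument. step_arm: Moves the arm, as the interface text tells. Its arguments: {"type":"object","properties":{"commands":{"type":"array"},"newtons":{"type":"number"}},"required":["commands"]}

```bash
mkdir -p pics; ls; cat > h.py <<'E'
import numpy as np, cv2
from scipy.spatial.transform import Rotation as R
from bench import readout, grab_frame, r, search_frame, masks_of, tip_of
def ray(f,uv):
    K=f["K"];W=np.array(f["world_to_cam"]);u,v=uv
    d=np.array([(u-K[0][2])/K[0][0],(v-K[1][2])/K[1][1],1.])
    Rm=W[:3,:3];return -Rm.T@W[:3,3],Rm.T@d
def atz(f,uv,z):
    c,d=ray(f,uv);return c+d*(z-c[2])/d[2]
def proj(f,p):
    W=np.array(f["world_to_cam"]);q=W[:3,:3]@np.asarray(p)+W[:3,3];q=np.array(f["K"])@q;return q[:2]/q[2]
def save(f,n,box=None,s=1):
    im=f["img"][...,::-1]
    if box: im=im[box[1]:box[3],box[0]:box[2]]
    cv2.imwrite("pics/"+n,cv2.resize(im,None,fx=s,fy=s,interpolation=cv2.INTER_CUBIC))
E
python3 - <<'E'
from h import *
o=readout.get_obs();print({k:np.round(v,3).tolist() for k,v in o.items()},r.pinch_z)
fs=[]
for n in("scene","top"):
    f=grab_frame(n);fs.append(f["img"]);W=np.array(f["world_to_cam"]);print(n,np.round(-W[:3,:3].T@W[:3,3],3),np.round(W[2,:3],2))
    for t in["jar1","jar2","jar3","jar4","tray_rail","grip","straightedge","mat"]:
        print(t,[(np.round(a["point"]).tolist(),round(a["p"],2)) for a in tip_of(t,f)[:3]],[(np.round(a["extent"]).tolist(),round(a["p"],2)) for a in search_frame(t,f)[:3]])
    save(f,n+".png",None,1.5)
E
```

```text
pics
{'clock': 0.0, 'joints': [-1.272, 0.478, 0.022, 1.556, -0.011, 1.109, -0.083], 'qvel': [0.0, -0.0, 0.001, -0.001, -0.001, -0.0, -0.0], 'tau': [0.001, -59.645, 1.609, -28.12, 0.013, 0.009, -0.0], 'tcp_pos': [0.267, 0.619, 0.303], 'orientation': [-0.635, -3.077, 0.003], 'contact_force': [0.118, -0.922, -0.626], 'moment': [-0.024, 0.017, 0.012], 'grip_width': 0.085} 0.0539
scene [ 1.052 -0.307  1.015] [-0.49  0.29 -0.82]
jar1 [([248.0, 251.0], 0.85), ([284.0, 227.0], 0.76), ([318.0, 224.0], 0.7)] [([287.0, 222.0, 24.0, 25.0], 0.96), ([264.0, 227.0, 19.0, 29.0], 0.72), ([318.0, 219.0, 24.0, 23.0], 0.71)]
jar2 [([248.0, 251.0], 0.85), ([284.0, 227.0], 0.76), ([318.0, 224.0], 0.7)] [([287.0, 222.0, 24.0, 25.0], 0.96), ([264.0, 227.0, 19.0, 29.0], 0.72), ([318.0, 219.0, 24.0, 23.0], 0.71)]
jar3 [([248.0, 251.0], 0.85), ([284.0, 227.0], 0.76), ([318.0, 224.0], 0.7)] [([287.0, 222.0, 24.0, 25.0], 0.96), ([264.0, 227.0, 19.0, 29.0], 0.72), ([318.0, 219.0, 24.0, 23.0], 0.71)]
jar4 [([248.0, 251.0], 0.85), ([284.0, 227.0], 0.76), ([318.0, 224.0], 0.7)] [([287.0, 222.0, 24.0, 25.0], 0.96), (
[... 941 characters left out ...]
0, 166.0], 0.88), ([179.0, 255.0], 0.84)] [([229.0, 164.0, 24.0, 24.0], 0.93), ([179.0, 256.0, 23.0, 18.0], 0.87), ([252.0, 169.0, 20.0, 20.0], 0.74)]
jar4 [([273.0, 157.0], 0.9), ([225.0, 166.0], 0.88), ([179.0, 255.0], 0.84)] [([229.0, 164.0, 24.0, 24.0], 0.93), ([179.0, 256.0, 23.0, 18.0], 0.87), ([252.0, 169.0, 20.0, 20.0], 0.74)]
tray_rail [([230.0, 124.0], 0.79)] [([236.0, 120.0, 149.0, 8.0], 0.82)]
grip [([387.0, 202.0], 0.73), ([387.0, 199.0], 0.62)] [([382.0, 202.0, 36.0, 92.0], 0.86), ([229.0, 164.0, 21.0, 24.0], 0.49)]
straightedge [([385.0, 199.0], 0.9), ([178.0, 152.0], 0.24)] [([383.0, 202.0, 36.0, 97.0], 0.95)]
mat [([381.0, 195.0], 0.73)] [([381.0, 197.0, 70.0, 124.0], 0.87)]
```

View pics/top.png

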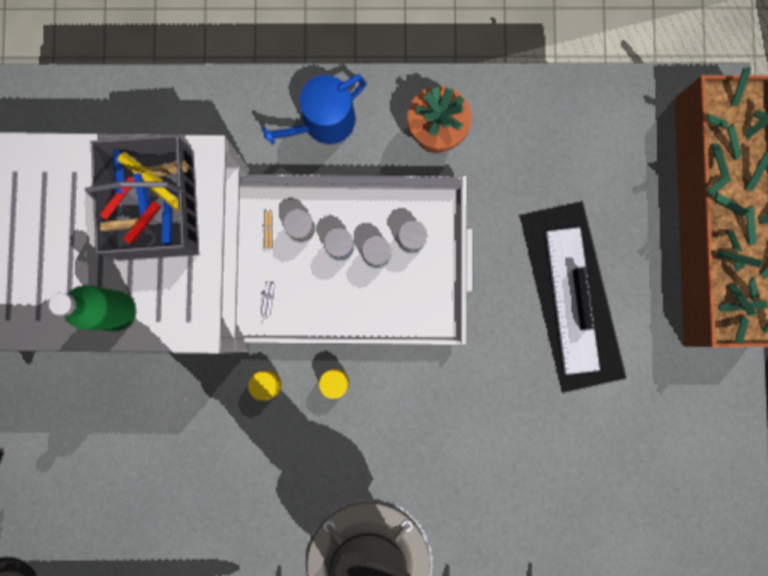

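View pics/scene.png

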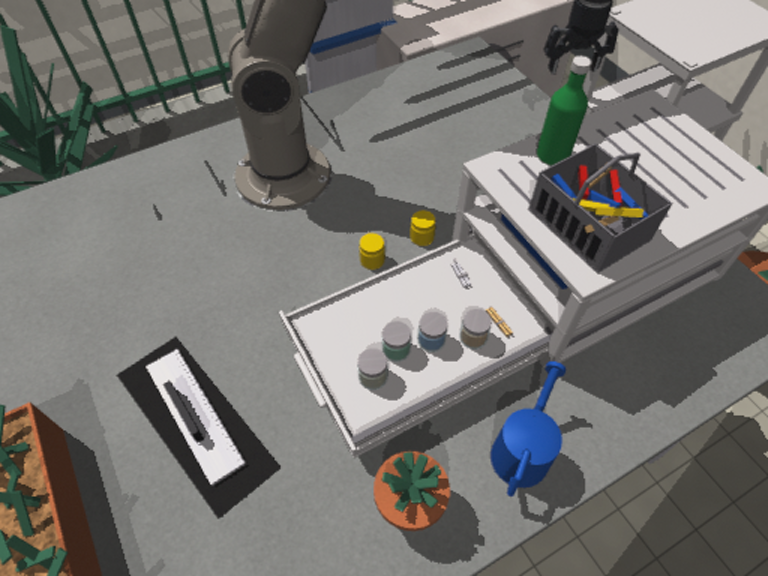

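The top view shows the four grey-lidded jars in the tray at about (198,149), (226,162), (250,167) and (275,157) in 512-px pixels. The straightedge lies on the black mat at (385,200), with its pushing edge on the shelf side. The look-alikes are two yellow jars on the table at (176,257) and (222,256), outside the tray. Next I'll measure all of this.

```bash
cat > m.py <<'E'
from h import *
from scipy.optimize import least_squares
def tri(fa,a,fb,b):
    A=[];B=[]
    for f,p in((fa,a),(fb,b)):
        c,d=ray(f,p);d/=np.linalg.norm(d);P=np.eye(3)-np.outer(d,d);A.append(P);B.append(P@c)
    return np.linalg.lstsq(np.vstack(A),np.hstack(B),rcond=None)[0]
E
python3 - <<'E'
from m import *
T=grab_frame("top");S=grab_frame("scene");print(np.round(T["K"],1).tolist())
for n,f in(("T",T),("S",S)):
  for a in tip_of("jar1",f):print(n,"jar tip",np.round(a["point"],1),round(a["p"],2),np.round(atz(f,a["point"],.044),3))
  for a in masks_of("jar1",f):print(n,"jar mask",np.round(a["extent"],1),round(a["p"],2), np.round(atz(f,a["extent"][:2],.09),3))
for t in["tray_rail","grip","straightedge","mat","clip","peg","bottle","basket"]:
  a,b=tip_of(t,T),tip_of(t,S)
  if a and b:
    print(t,np.round(a[0]["p"],2),np.round(b[0]["p"],2),np.round(a[0]["point"],1),np.round(b[0]["point"],1),np.round(tri(T,a[0]["point"],S,b[0]["point"]),3))
  else: print(t,[np.round(x["point"],1) for x in a],[np.round(x["point"],1) for x in b])
# blade
for f,z in((T,.013),(S,.013)):
  m=masks_of("mat",f)[0]["extent"];g=f["img"].min(2);x0,y0=int(m[0]-m[2]/2),int(m[1]-m[3]/2)
  M=np.zeros(g.shape,np.uint8);M[y0:y0+int(m[3]),x0:x0+int(m[2])]=1
  w=((g>165)&(M>0)).astype(np.uint8)
  n,l,s,_=cv2.connectedComponentsWithStats(w);
  i=1+s[1:,4].argmax();pts=np.argwhere(l==i)[:,::-1].astype(np.float32);P=np.array([atz(f,p,z)[:2] for p in cv2.convexHull(pts)[:,0]]).astype(np.float32)
  print("blade",cv2.minAreaRect(P*1000))
mk=masks_of("tray_rail",T)
for a in mk[:1]:
  P=np.argwhere(a["pixels"])[:,::-1];W=np.array([atz(T,p,.078)[:2] for p in P]).astype(np.float32)
  print("rail",cv2.minAreaRect(W*1000),cv2.fitLine(W,cv2.DIST_HUBER,0,.01,.01).ravel())
print(proj(T,[.267,.62,.3]),proj(S,[.267,.62,.3]))
E
```

```text
[[465.1, 0.0, 257.2], [0.0, 465.1, 195.0], [0.0, 0.0, 1.0]]
T jar tip [179.7 259.1] 0.81 [0.337 0.183 0.044]
T jar tip [273.4 158.1] 0.77 [ 0.623 -0.084  0.044]
T jar tip [222.6 258.7] 0.77 [0.337 0.062 0.044]
T jar tip [249.3 169.2] 0.69 [ 0.591 -0.014  0.044]
T jar tip [198.9 155. ] 0.67 [0.633 0.13  0.044]
T jar tip [228. 164.] 0.56 [0.607 0.047 0.044]
T jar mask [223.7 255.8  18.   18.6] 0.86 [0.348 0.056 0.09 ]
T jar mask [227.2 164.6  23.4  23.3] 0.85 [0.599 0.047 0.09 ]
T jar mask [249.6 170.   19.3  19. ] 0.8 [ 0.583 -0.015  0.09 ]
T jar mask [275.9 157.6  23.7  25.2] 0.76 [ 0.617 -0.088  0.09 ]
T jar mask [177.4 256.2  24.5  15.7] 0.76 [0.348 0.182 0.09 ]
T jar mask [198.9 151.6  21.3  26.3] 0.58 [0.635 0.125 0.09 ]
S jar tip [315.5 223.2] 0.98 [0.638 0.13  0.044]
S jar tip [263.4 230.4] 0.89 [ 0.583 -0.014  0.044]
S jar tip [247.3 250.5] 0.87 [ 0.617 -0.086  0.044]
S jar tip [281.1 157.5] 0.74 [0.374 0.175 0.044]
S jar tip [245.8 171.5] 0.62 [0.369 0.045 0.044]
S jar tip [288. 229.] 0.61 [0.615 0.05  0.044]
S jar mask [317.5 218.1  24.2  30.2] 0.93 [0.647 0.124 0.09 ]
S jar
[... 560 characters left out ...]
[ 0.506 -0.399 -0.001]
clip 0.46 0.65 [179.6 200.2] [307.6 186.5] [0.506 0.19  0.028]
peg 0.64 0.43 [176.8 152.6] [331.6 214. ] [0.638 0.19  0.048]
bottle 0.73 0.58 [ 76.3 207. ] [369.3 102. ] [0.475 0.395 0.263]
basket 0.59 0.98 [106.7 134.6] [389.6 149.8] [0.646 0.323 0.267]
blade ((503.42767333984375, -401.0647888183594), (278.5729064941406, 64.20455169677734), 6.100117206573486)
blade ((504.36285400390625, -400.56292724609375), (279.2063903808594, 64.68048858642578), 6.2241530418396)
rail ((721.969970703125, 30.577133178710938), (410.5926513671875, 21.905366897583008), 89.08670043945312) [0.01444214 0.9998957  0.72307754 0.03430163]
[-32.5336464  298.85305091] [385.64836053  31.29197493]
```

Everything measured is consistent: the blade comes out at 279 x 64 mm, and the jars are at about (0.636,0.130), (0.611,0.049), (0.587,-0.014) and (0.620,-0.085). I chose the four jars standing in the tray; the yellow pair at (177,256) and (223,256) on the table stay untouched. Next I'll plan the transit around the bottle.

```bash
cat > plan.py <<'E'
from h import *
# rows for world targets (x,y,z,yaw of tool y in deg), tool pointing straight down
def rot(yaw):
    a=np.radians(yaw);y=np.array([np.cos(a),np.sin(a),0]);z=np.array([0,0,-1.]);return np.column_stack([np.cross(y,z),y,z])
def state():
    o=readout.get_obs();Rm=R.from_rotvec(o["orientation"]).as_matrix();return o,Rm,np.degrees(np.arctan2(Rm[1,1],Rm[0,1]))
def rows(targets,dec=4):
    o,Rm,yaw=state();p=np.array(o["tcp_pos"])
    print("now",round(float(o["clock"]),2),np.round(p,4),"yaw",round(yaw,2),"tilt",np.round(Rm[:2,2],4),"F",np.round(o["contact_force"],2),"w",round(float(o["grip_width"]),4),"j",np.round(o["joints"],2))
    for t in targets:
        s=Rm.T@(np.array(t[:3])-p)/.5;w=R.from_matrix(Rm.T@rot(t[3])).as_rotvec()/(2*np.pi)
        print(np.round(s,dec).tolist()+np.round(w,dec).tolist())
def interp(wps):  # [(x,y,z,yaw,nrows)]
    o,_,yaw=state();c=np.r_[o["tcp_pos"],yaw];out=[]
    for w in wps:
        g=np.array(w[:4]);out+=[c+(g-c)*k/w[4] for k in range(1,w[4]+1)];c=g
    return out
E
python3 - <<'E'
from plan import *
o=readout.get_obs();x,y,_=o["tcp_pos"]
rows(interp([(x,y,.40,66.7,2),(.37,.28,.40,76,6),(.46,.19,.38,80,2)]))
f=grab_frame("scene")
save(f,"crop.png",(60,190,380,330),2.4)
E
```

```text
now 2.95 [0.2671 0.6199 0.3039] yaw 66.69 tilt [-0. -0.] F [-0.25 -0.06  0.18] w 0.0852 j [-1.27  0.48  0.02  1.56 -0.01  1.11 -0.08]
[0.0, -0.0, -0.0961, -0.0, -0.0, -0.0]
[0.0, -0.0, -0.1922, -0.0, -0.0, -0.0]
[-0.0763, -0.0905, -0.1922, -0.0, -0.0, -0.0043]
[-0.1527, -0.181, -0.1922, -0.0, -0.0, -0.0087]
[-0.229, -0.2714, -0.1922, -0.0, -0.0, -0.013]
[-0.3054, -0.3619, -0.1922, -0.0, -0.0, -0.0173]
[-0.3817, -0.4524, -0.1922, -0.0, -0.0, -0.0216]
[-0.4581, -0.5429, -0.1922, -0.0, -0.0, -0.0259]
[-0.5763, -0.5899, -0.1722, -0.0, -0.0, -0.0314]
[-0.6946, -0.6369, -0.1522, -0.0, -0.0, -0.037]
```

View pics/crop.png

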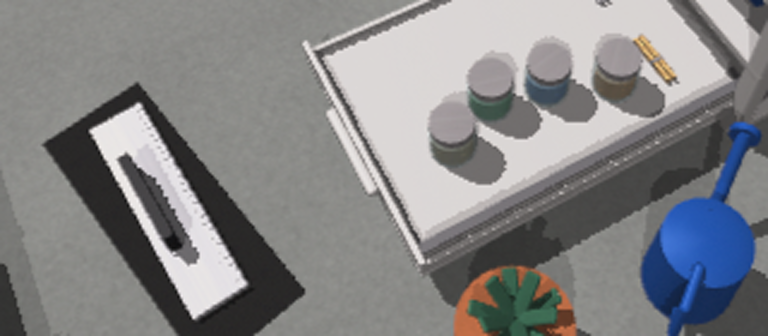

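The crop shows the straightedge with its ticked edge facing the tray and its grip at (150,200). The jars with blue, green, wooden and orange contents stand in the tray at (548,70), (490,85), (615,65) and (452,130). No yellow jar is in the row.

step_arm:
  commands:
    - [0, 0, -0.096, 0, 0, 0, -1]
    - [0, 0, -0.192, 0, 0, 0, -1]
    - [-0.076, -0.09, -0.192, 0, 0, -0.004, -1]
    - [-0.153, -0.181, -0.192, 0, 0, -0.009, -1]
    - [-0.229, -0.271, -0.192, 0, 0, -0.013, -1]
    - [-0.305, -0.362, -0.192, 0, 0, -0.017, -1]
    - [-0.382, -0.452, -0.192, 0, 0, -0.022, -1]
    - [-0.458, -0.543, -0.192, 0, 0, -0.026, -1]
    - [-0.576, -0.59, -0.172, 0, 0, -0.031, -1]
    - [-0.69, -0.637, -0.152, 0, 0, -0.037, -1]

```text
clock: 4.25
tcp_pos: [0.4576, 0.1906, 0.3807]
orientation: [0.27, 3.128, 0.003]
contact_force: [1.4, 0.9, -0.3]
grip_width: 0.0854
```

```bash
python3 - <<'E'
from plan import *
rows(interp([(.505,-.413,.26,96.1,10)]))
E
```

```text
now 4.25 [0.4576 0.1906 0.3807] yaw 80.12 tilt [0.0016 0.0016] F [ 1.4   0.9  -0.27] w 0.0854 j [-0.78  0.1   0.28  1.89 -0.03  1.15  0.91]
[-0.03, -0.1174, 0.024, 0.0003, 0.0002, -0.0044]
[-0.0601, -0.2347, 0.0479, 0.0003, 0.0002, -0.0089]
[-0.0901, -0.3521, 0.0719, 0.0003, 0.0002, -0.0133]
[-0.1201, -0.4694, 0.0959, 0.0003, 0.0002, -0.0178]
[-0.1501, -0.5868, 0.1199, 0.0003, 0.0002, -0.0222]
[-0.1802, -0.7041, 0.1438, 0.0003, 0.0002, -0.0266]
[-0.2102, -0.8215, 0.1678, 0.0003, 0.0002, -0.0311]
[-0.2402, -0.9388, 0.1918, 0.0003, 0.0002, -0.0355]
[-0.2702, -1.0562, 0.2158, 0.0003, 0.0002, -0.04]
[-0.3003, -1.1735, 0.2397, 0.0003, 0.0002, -0.0444]
```

```bash
python3 - <<'E'
from plan import *
rows(interp([(.54,.02,.40,88,10)]))
E
```

```text
now 4.25 [0.4576 0.1906 0.3807] yaw 80.12 tilt [0.0016 0.0016] F [ 1.4   0.9  -0.27] w 0.0854 j [-0.78  0.1   0.28  1.89 -0.03  1.15  0.91]
[-0.0221, -0.0308, -0.0039, 0.0003, 0.0002, -0.0022]
[-0.0442, -0.0616, -0.0078, 0.0003, 0.0002, -0.0044]
[-0.0663, -0.0924, -0.0116, 0.0003, 0.0002, -0.0066]
[-0.0884, -0.1231, -0.0155, 0.0003, 0.0002, -0.0088]
[-0.1105, -0.1539, -0.0194, 0.0003, 0.0002, -0.0109]
[-0.1326, -0.1847, -0.0233, 0.0003, 0.0002, -0.0131]
[-0.1547, -0.2155, -0.0272, 0.0003, 0.0002, -0.0153]
[-0.1768, -0.2463, -0.031, 0.0003, 0.0002, -0.0175]
[-0.1989, -0.2771, -0.0349, 0.0003, 0.0002, -0.0197]
[-0.221, -0.3079, -0.0388, 0.0003, 0.0002, -0.0219]
```

step_arm:
  commands:
    - [-0.04, -0.055, -0.006, 0, 0, -0.004, -1]
    - [-0.08, -0.11, -0.012, 0, 0, -0.008, -1]
    - [-0.12, -0.165, -0.018, 0, 0, -0.012, -1]
    - [-0.16, -0.22, -0.024, 0, 0, -0.016, -1]
    - [-0.2, -0.275, -0.032, 0, 0, -0.02, -1]
    - [-0.22, -0.308, -0.039, 0, 0, -0.022, -1]
    - [-0.221, -0.308, -0.039, 0, 0, -0.022, -1]
    - [-0.221, -0.308, -0.039, 0, 0, -0.022, -1]
    - [-0.221, -0.308, -0.039, 0, 0, -0.022, -1]
    - [-0.221, -0.308, -0.039, 0, 0, -0.022, -1]

```text
clock: 5.5
tcp_pos: [0.5398, 0.0208, 0.4]
orientation: [0.052, 3.14, 0.003]
contact_force: [-0.5, -0.4, 0.3]
grip_width: 0.0852
```

```bash
python3 - <<'E'
from plan import *
f=grab_frame("wrist");W=np.array(f["world_to_cam"]);np.savez("w1.npz",img=f["img"],K=f["K"],W=W)
print(np.round(f["K"],1).tolist(),np.round(-W[:3,:3].T@W[:3,3],3),np.round(W[2,:3],2))
save(f,"w1.png",None,1.5)
for t in["tray_rail","jar1"]:print(t,[(np.round(a["point"],1).tolist(),round(a["p"],2)) for a in tip_of(t,f)])
rows(interp([(.505,-.413,.26,96.1,8)]))
E
```

```text
[[297.3, 0.0, 250.3], [0.0, 297.3, 195.0], [0.0, 0.0, 1.0]] [0.47  0.023 0.47 ] [ 0.27 -0.01 -0.96]
tray_rail [([266.8, 268.3], 0.92), ([220.0, 190.7], 0.34)]
jar1 [([222.0, 193.9], 0.92), ([352.8, 36.8], 0.84), ([320.8, 222.7], 0.77), ([269.5, 202.1], 0.65), ([184.3, 213.9], 0.65), ([31.6, 155.1], 0.37)]
now 5.65 [0.5399 0.0203 0.4001] yaw 88.07 tilt [0.0016 0.0016] F [-0.09  0.2  -0.73] w 0.0857 j [-0.52  0.17  0.43  1.78 -0.08  1.2   1.47]
[0.0051, -0.1086, 0.0348, 0.0003, 0.0002, -0.0028]
[0.0103, -0.2172, 0.0697, 0.0003, 0.0002, -0.0056]
[0.0154, -0.3258, 0.1045, 0.0003, 0.0002, -0.0084]
[0.0205, -0.4344, 0.1393, 0.0003, 0.0002, -0.0112]
[0.0256, -0.543, 0.1741, 0.0003, 0.0003, -0.0139]
[0.0308, -0.6516, 0.209, 0.0003, 0.0003, -0.0167]
[0.0359, -0.7602, 0.2438, 0.0003, 0.0003, -0.0195]
[0.041, -0.8688, 0.2786, 0.0002, 0.0003, -0.0223]
```

View pics/w1.png

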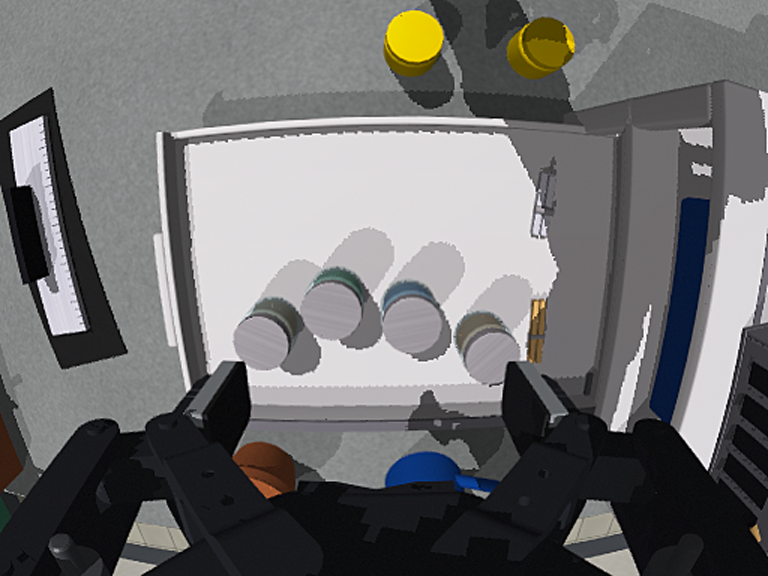

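The wrist view shows the four jar lids at about (262,343), (332,310), (412,325) and (490,350), with the rail behind them at rows 385–420. I'll fit the rail's direction from this view and from the near lip, then go to the mat.

```bash
cat >> plan.py <<'E'
def frayW(K,W,uv):
    d=np.array([(uv[0]-K[0,2])/K[0,0],(uv[1]-K[1,2])/K[1,1]]);t=np.hypot(*d);v=np.r_[d/t*np.sin(t),np.cos(t)]
    Rm=W[:3,:3];return -Rm.T@W[:3,3],Rm.T@v
def fz(K,W,uv,z):
    c,d=frayW(K,W,uv);return c+d*(z-c[2])/d[2]
E
python3 - <<'E'
from plan import *
q=np.load("w1.npz");g=cv2.cvtColor(q["img"],cv2.COLOR_RGB2GRAY).astype(float);K,W=q["K"],q["W"]
for u in(200,240,300):print(u,[f"{v}:{g[v,u]:.0f}" for v in range(248,288)])
for u in(200,260,320):print(u,[f"{v}:{g[v,u]:.0f}" for v in range(74,96)])
for uv,z in(((222,193.9),.044),((320.8,222.7),.044),((269.5,202.1),.044),((184.3,213.9),.044)):print(np.round(fz(K,W,uv,z),3))
E
```

```text
200 ['248:109', '249:96', '250:199', '251:228', '252:222', '253:220', '254:221', '255:222', '256:225', '257:175', '258:182', '259:184', '260:185', '261:184', '262:185', '263:184', '264:185', '265:185', '266:184', '267:185', '268:186', '269:192', '270:154', '271:123', '272:126', '273:128', '274:129', '275:129', '276:131', '277:132', '278:135', '279:126', '280:72', '281:111', '282:117', '283:115', '284:115', '285:117', '286:115', '287:115']
240 ['248:221', '249:221', '250:220', '251:220', '252:221', '253:220', '254:221', '255:221', '256:223', '257:210', '258:180', '259:183', '260:185', '261:184', '262:185', '263:185', '264:185', '265:184', '266:184', '267:185', '268:187', '269:190', '270:131', '271:123', '272:128', '273:128', '274:130', '275:130', '276:130', '277:131', '278:133', '279:141', '280:66', '281:85', '282:118', '283:114', '284:113', '285:113', '286:112', '287:119']
300 ['248:220', '249:220', '250:220', '251:220', '252:220', '253:220', '254:221', '255:225', '256:182', '257:181', '258:184', '259:184', '260:185', '261:185', '262:184', '263:184', '264:184', '265:185', '266:185', 
[... 269 characters left out ...]
', '79:104', '80:240', '81:234', '82:227', '83:226', '84:169', '85:68', '86:110', '87:109', '88:98', '89:203', '90:238', '91:227', '92:223', '93:222', '94:222', '95:222']
260 ['74:116', '75:115', '76:109', '77:125', '78:239', '79:231', '80:227', '81:221', '82:168', '83:87', '84:108', '85:109', '86:100', '87:170', '88:236', '89:225', '90:221', '91:221', '92:221', '93:221', '94:221', '95:221']
320 ['74:48', '75:47', '76:45', '77:29', '78:110', '79:226', '80:231', '81:226', '82:219', '83:163', '84:96', '85:106', '86:109', '87:101', '88:162', '89:235', '90:224', '91:221', '92:221', '93:221', '94:221', '95:221']
[ 0.587 -0.022  0.044]
[0.639 0.129 0.044]
[0.602 0.049 0.044]
[ 0.617 -0.083  0.044]
```

step_arm:
  commands:
    - [0.005, -0.109, 0.02, 0, 0, -0.003, -1]
    - [0.01, -0.217, 0.04, 0, 0, -0.006, -1]
    - [0.015, -0.326, 0.08, 0, 0, -0.008, -1]
    - [0.02, -0.434, 0.13, 0, 0, -0.011, -1]
    - [0.026, -0.543, 0.174, 0, 0, -0.014, -1]
    - [0.031, -0.652, 0.209, 0, 0, -0.017, -1]
    - [0.036, -0.76, 0.244, 0, 0, -0.0195, -1]
    - [0.041, -0.869, 0.279, 0, 0, -0.022, -1]
    - [0.041, -0.869, 0.279, 0, 0, -0.022, -1]
    - [0.041, -0.869, 0.279, 0, 0, -0.022, -1]

```text
clock: 6.9
tcp_pos: [0.5052, -0.4128, 0.2595]
orientation: [-0.164, 3.136, 0.004]
contact_force: [0.1, 0.2, 0.1]
grip_width: 0.0856
```

```bash
python3 - <<'E'
from plan import *
q=np.load("w1.npz");g=cv2.cvtColor(q["img"],cv2.COLOR_RGB2GRAY).astype(float);K,W=q["K"],q["W"]
def edge(us,lo,hi,lev,z,sign):
    P=[]
    for u in us:
        c=g[lo:hi,u];i=[k for k in range(len(c)-1) if sign*(c[k]-lev)<0<=sign*(c[k+1]-lev)]
        if i:k=i[0];P.append(fz(K,W,(u,lo+k+(lev-c[k])/(c[k+1]-c[k])),z)[:2])
    P=np.array(P);res=0
    for _ in range(4):
        s,b=np.polyfit(P[:,1],P[:,0],1);res=P[:,0]-s*P[:,1]-b;P=P[abs(res)<max(.0015,2*res.std())]
    print(len(P),"x=%.4f*y+%.4f"%(s,b),"heading of rail x %.2f deg"%-np.degrees(np.arctan(s)),"sd %.4f"%res.std(),P[:,1].min(),P[:,1].max())
us=list(range(180,345))
edge(us,252,262,202,.044,-1)
edge(us,262,276,158,.078,-1)
edge(range(140,350),74,90,200,.056,1)
edge(range(140,330),84,96,190,.044,1)
f=grab_frame("wrist");print(search_frame("grip",f)[:2],[a["point"] for a in tip_of("grip",f)])
save(f,"w2.png",None,1.2)
rows([(.505,-.413,z,96.1) for z in(.20,.15,.12,.089)])
E
```

```text
131 x=0.0194*y+0.6936 heading of rail x -1.11 deg sd 0.0007 -0.09698746186078033 0.12900559554316676
141 x=0.0189*y+0.6977 heading of rail x -1.08 deg sd 0.0004 -0.09179734491242955 0.14438058926732308
196 x=0.0170*y+0.4200 heading of rail x -0.97 deg sd 0.0002 -0.13174671967999027 0.14493149431601793
178 x=0.0166*y+0.4333 heading of rail x -0.95 deg sd 0.0007 -0.12734087514617 0.13743811080848858
[{'extent': [259.8, 165.3, 68.0, 241.9], 'p': 0.8}] [[247.5, 178.1]]
now 7.05 [ 0.5061 -0.4116  0.2602] yaw 96.13 tilt [0.0026 0.0021] F [-0.57 -0.79 -0.45] w 0.0854 j [ 0.21  0.53  0.53  1.68 -0.31  1.02  2.53]
[0.0027, -0.0028, 0.1205, 0.0003, 0.0004, 0.0001]
[0.003, -0.003, 0.2205, 0.0003, 0.0004, 0.0001]
[0.0032, -0.0031, 0.2805, 0.0003, 0.0004, 0.0001]
[0.0034, -0.0032, 0.3425, 0.0003, 0.0004, 0.0001]
```

View pics/w2.png

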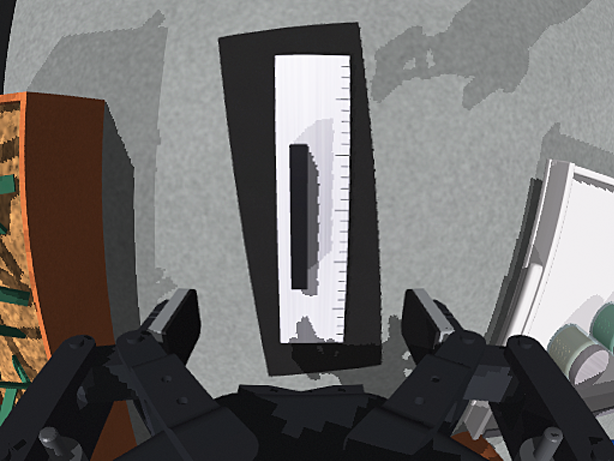

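```bash
python3 - <<'E'
from plan import *
f=grab_frame("wrist");K,W=np.array(f["K"]),np.array(f["world_to_cam"])
a=tip_of("grip",f)[0]["point"];print(a,fz(K,W,a,.035), fz(K,W,(299/1.2,217/1.2),.053))
m=masks_of("grip",f)[0]["pixels"]; 
g=f["img"].max(2);sub=np.zeros_like(g);sub[110:250,235:262]=(g[110:250,235:262]<60)
n,l,s,c=cv2.connectedComponentsWithStats(sub.astype(np.uint8));i=1+s[1:,4].argmax();P=np.argwhere(l==i)[:,::-1]
print(s[i]);Q=np.array([fz(K,W,p,.053)[:2] for p in P],np.float32);print(cv2.minAreaRect(Q*1000))
E
```

```text
[246.9, 178.0] [ 0.50232277 -0.41443742  0.035     ] [ 0.50084656 -0.41225842  0.053     ]
[ 240  119   15  121 1659]
((502.0008544921875, -413.9476318359375), (119.60660552978516, 12.95573616027832), 6.225088596343994)
```

step_arm:
  commands:
    - [0.003, -0.001, 0.06, 0, 0, 0, -1]
    - [0.006, -0.003, 0.12, 0, 0, 0, -1]
    - [0.009, -0.0045, 0.17, 0, 0, 0, -1]
    - [0.009, -0.0045, 0.2, 0, 0, 0, -1]
    - [0.009, -0.0045, 0.23, 0, 0, 0, -1]
    - [0.009, -0.0045, 0.25, 0, 0, 0, -1]
    - [0.009, -0.0045, 0.26, 0, 0, 0, -1]
    - [0.009, -0.0045, 0.26, 0, 0, 0, -1]
    - [0.009, -0.0045, 0.26, 0, 0, 0, -1]
    - [0.009, -0.0045, 0.26, 0, 0, 0, -1]

```text
clock: 8.45
tcp_pos: [0.502, -0.4147, 0.1308]
orientation: [-0.167, 3.134, 0.002]
contact_force: [0.2, -0.5, -0.4]
grip_width: 0.0854
```

```bash
python3 - <<'E'
from plan import *
rows([(.502,-.414,z,96.2) for z in(.11,.092)])
E
```

```text
now 8.45 [ 0.502  -0.4147  0.1308] yaw 96.09 tilt [0.0031 0.0013] F [ 0.15 -0.51 -0.41] w 0.0854 j [ 0.28  0.68  0.45  1.77 -0.4   0.79  2.61]
[-0.0, 0.0013, 0.0415, 0.0002, 0.0005, -0.0003]
[0.0001, 0.0013, 0.0775, 0.0002, 0.0005, -0.0003]
```

Descend and close with a moderate grip of 50 N.

step_arm:
  commands:
    - [0, 0.0013, 0.03, 0, 0.0005, 0, -1]
    - [0, 0.0013, 0.055, 0, 0.0005, 0, -1]
    - [0, 0.0013, 0.0775, 0, 0.0005, 0, -1]
    - [0, 0.0013, 0.0775, 0, 0.0005, 0, -1]
    - [0, 0.0013, 0.0775, 0, 0.0005, 0, 1]
    - [0, 0.0013, 0.0775, 0, 0.0005, 0, 1]
    - [0, 0.0013, 0.0775, 0, 0.0005, 0, 1]
    - [0, 0.0013, 0.0775, 0, 0.0005, 0, 1]
    - [0, 0.0013, 0.0775, 0, 0.0005, 0, 1]
    - [0, 0.0013, 0.0775, 0, 0.0005, 0, 1]
  newtons: 60

```text
clock: 9.7
tcp_pos: [0.5023, -0.4141, 0.0924]
orientation: [-0.167, 3.136, 0.001]
contact_force: [-0.1, 0.7, 3.2]
grip_width: 0.0132
```

```bash
python3 - <<'E'
from plan import *
rows(interp([(.502,-.414,.20,96.2,3),(.52,-.36,.24,88,7)]))
E
```

```text
now 9.7 [ 0.5023 -0.4141  0.0924] yaw 96.09 tilt [0.0006 0.0007] F [-0.1   0.72  3.22] w 0.0132 j [ 0.3   0.73  0.42  1.78 -0.43  0.73  2.63]
[0.0001, 0.0002, -0.0717, 0.0001, 0.0001, -0.0001]
[0.0003, 0.0003, -0.1434, 0.0001, 0.0001, -0.0002]
[0.0004, 0.0005, -0.2152, 0.0001, 0.0001, -0.0003]
[-0.0064, 0.0153, -0.2266, 0.0001, 0.0001, 0.003]
[-0.0131, 0.0301, -0.238, 0.0001, 0.0001, 0.0062]
[-0.0199, 0.0449, -0.2494, 0.0001, 0.0001, 0.0095]
[-0.0266, 0.0597, -0.2608, 0.0001, 0.0001, 0.0127]
[-0.0334, 0.0745, -0.2722, 0.0001, 0.0001, 0.016]
[-0.0401, 0.0893, -0.2837, 0.0001, 0.0001, 0.0192]
[-0.0469, 0.1041, -0.2951, 0.0001, 0.0001, 0.0225]
```

```bash
python3 - <<'E'
from plan import *
rows(interp([(.502,-.414,.23,96.2,4),(.49,-.20,.25,42.2,6)]))
E
```

```text
now 9.7 [ 0.5023 -0.4141  0.0924] yaw 96.09 tilt [0.0006 0.0007] F [-0.1   0.72  3.22] w 0.0132 j [ 0.3   0.73  0.42  1.78 -0.43  0.73  2.63]
[0.0001, 0.0001, -0.0688, 0.0001, 0.0001, -0.0001]
[0.0002, 0.0002, -0.1376, 0.0001, 0.0001, -0.0001]
[0.0003, 0.0004, -0.2064, 0.0001, 0.0001, -0.0002]
[0.0004, 0.0005, -0.2752, 0.0001, 0.0001, -0.0003]
[-0.0032, 0.0719, -0.2818, 0.0001, 0.0001, 0.0247]
[-0.0068, 0.1432, -0.2884, 0.0001, 0.0001, 0.0497]
[-0.0104, 0.2146, -0.295, 0.0001, 0.0001, 0.0747]
[-0.014, 0.2859, -0.3016, 0.0001, 0.0001, 0.0997]
[-0.0176, 0.3573, -0.3083, 0.0001, 0.0001, 0.1247]
[-0.0212, 0.4286, -0.3149, 0.0001, 0.0001, 0.1497]
```

step_arm:
  commands:
    - [0, 0, -0.04, 0, 0, 0, 1]
    - [0, 0, -0.12, 0, 0, 0, 1]
    - [0, 0, -0.2, 0, 0, 0, 1]
    - [0, 0, -0.275, 0, 0, 0, 1]
    - [-0.003, 0.072, -0.282, 0, 0, 0.025, 1]
    - [-0.007, 0.143, -0.288, 0, 0, 0.05, 1]
    - [-0.01, 0.215, -0.295, 0, 0, 0.075, 1]
    - [-0.014, 0.286, -0.302, 0, 0, 0.1, 1]
    - [-0.018, 0.357, -0.308, 0, 0, 0.125, 1]
    - [-0.021, 0.429, -0.315, 0, 0, 0.15, 1]

```text
clock: 10.95
tcp_pos: [0.4893, -0.1986, 0.2507]
orientation: [-1.283, -2.867, -0.003]
contact_force: [0.3, -0.3, -3.1]
grip_width: 0.0128
```

```bash
python3 - <<'E'
from plan import *
rows(interp([(.49,.025,.25,-1.0,7),(.49,.025,.20,-1,3)]))
E
```

```text
now 10.95 [ 0.4893 -0.1986  0.2507] yaw 41.78 tilt [0.0007 0.0016] F [ 0.28 -0.34 -3.14] w 0.0128 j [-0.38  0.39  0.82  2.   -0.36  0.9   1.36]
[0.0475, 0.0427, 0.0003, 0.0002, -0.0001, 0.017]
[0.095, 0.0854, 0.0006, 0.0002, -0.0001, 0.034]
[0.1425, 0.1281, 0.0009, 0.0002, -0.0002, 0.0509]
[0.19, 0.1708, 0.0012, 0.0002, -0.0002, 0.0679]
[0.2375, 0.2135, 0.0015, 0.0002, -0.0002, 0.0849]
[0.285, 0.2563, 0.0018, 0.0002, -0.0002, 0.1019]
[0.3325, 0.299, 0.0021, 0.0002, -0.0002, 0.1188]
[0.3325, 0.2989, 0.0354, 0.0002, -0.0002, 0.1188]
[0.3325, 0.2989, 0.0688, 0.0002, -0.0002, 0.1188]
[0.3325, 0.2988, 0.1021, 0.0002, -0.0002, 0.1188]
```

step_arm:
  commands:
    - [0.047, 0.042, 0, 0, 0, 0.017, 1]
    - [0.095, 0.085, 0, 0, 0, 0.034, 1]
    - [0.142, 0.128, 0, 0, 0, 0.051, 1]
    - [0.19, 0.171, 0, 0, 0, 0.068, 1]
    - [0.237, 0.213, 0, 0, 0, 0.085, 1]
    - [0.285, 0.256, 0, 0, 0, 0.102, 1]
    - [0.3325, 0.299, 0, 0, 0, 0.119, 1]
    - [0.3325, 0.299, 0.035, 0, 0, 0.119, 1]
    - [0.3325, 0.299, 0.069, 0, 0, 0.119, 1]
    - [0.3325, 0.299, 0.1, 0, 0, 0.119, 1]

```text
clock: 12.2
tcp_pos: [0.4895, 0.0239, 0.2]
orientation: [-2.243, -2.198, -0.002]
contact_force: [0.2, 0.8, -3.4]
grip_width: 0.0133
```

```bash
python3 - <<'E'
from plan import *
f=grab_frame("scene");save(f,"s3.png",(180,130,400,300),3)
w=grab_frame("wrist");save(w,"w3.png",None,1.3)
T=grab_frame("top");np.savez("w3.npz",img=w["img"],K=w["K"],W=w["world_to_cam"],T=T["img"])
rows(interp([(.49,.025,.147,-1.0,3)]))
E
```

```text
now 12.35 [0.4895 0.0239 0.2003] yaw -1.18 tilt [-0.0012  0.001 ] F [-0.66 -0.49 -2.13] w 0.0132 j [-0.92  0.47  0.96  2.13 -0.54  0.81  0.35]
[0.0007, 0.0004, 0.0355, -0.0002, -0.0001, -0.0002]
[0.0014, 0.0008, 0.071, -0.0002, -0.0001, -0.0003]
[0.0022, 0.0011, 0.1066, -0.0002, -0.0001, -0.0005]
```

View pics/w3.png

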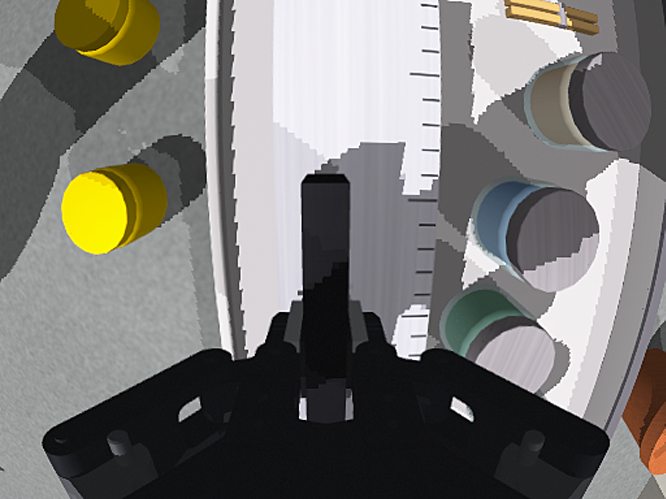

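The blade is gripped squarely, and its ticked pushing edge (column 440) faces the jars. Next I'll lower it to clear the peg and approach to just short of contact.

step_arm:
  commands:
    - [0, 0, 0.035, 0, 0, -0.0003, 1]
    - [0.001, 0, 0.071, 0, 0, -0.0004, 1]
    - [0.002, 0.001, 0.1066, -0.0002, 0, -0.0005, 1]
    - [0.002, 0.001, 0.1066, -0.0002, 0, -0.0005, 1]
    - [0.002, 0.01, 0.1066, -0.0002, 0, -0.0005, 1]
    - [0.002, 0.02, 0.1066, -0.0002, 0, -0.0005, 1]
    - [0.002, 0.03, 0.1066, -0.0002, 0, -0.0005, 1]
    - [0.002, 0.03, 0.1066, -0.0002, 0, -0.0005, 1]
    - [0.002, 0.03, 0.1066, -0.0002, 0, -0.0005, 1]
    - [0.002, 0.03, 0.1066, -0.0002, 0, -0.0005, 1]

```text
clock: 13.6
tcp_pos: [0.5042, 0.0246, 0.1469]
orientation: [-2.24, -2.201, -0.001]
contact_force: [0.4, 0.9, -2.9]
grip_width: 0.0135
```

```bash
cat > f.py <<'E'
from plan import *
def avg(n=5):
    A=[]
    for _ in range(n):
        o=readout.get_obs();A.append(np.r_[o["contact_force"],o["moment"],o["tcp_pos"]]);grab_frame("top")
    A=np.array(A);print("avgF",np.round(A[:,:3].mean(0),2),"sd",np.round(A[:,:3].std(0),2),"M",np.round(A[:,3:6].mean(0),3),"p",np.round(A[:,6:].mean(0),4))
E
python3 - <<'E'
from f import *
avg(4)
f=grab_frame("scene");save(f,"s4.png",(180,130,400,300),3)
rows(interp([(.55,.024,.147,-1.0,10)]))
E
```

```text
avgF [ 0.03  0.39 -2.89] sd [0.39 0.48 0.4 ] M [-0.038  0.025 -0.015] p [0.5042 0.0246 0.1469]
now 13.85 [0.5043 0.0247 0.1469] yaw -1.0 tilt [-0.0001  0.001 ] F [ 0.29 -0.82 -3.72] w 0.0133 j [-0.81  0.57  0.84  2.13 -0.65  0.72  0.44]
[0.0, 0.0091, -0.0, -0.0, -0.0002, 0.0]
[0.0001, 0.0183, -0.0, -0.0, -0.0002, 0.0]
[0.0001, 0.0274, -0.0, -0.0, -0.0002, 0.0]
[0.0001, 0.0366, -0.0001, -0.0, -0.0002, 0.0]
[0.0001, 0.0457, -0.0001, -0.0, -0.0002, 0.0]
[0.0002, 0.0548, -0.0001, -0.0, -0.0002, 0.0]
[0.0002, 0.064, -0.0001, -0.0, -0.0002, 0.0]
[0.0002, 0.0731, -0.0001, -0.0, -0.0002, 0.0]
[0.0002, 0.0823, -0.0001, -0.0, -0.0002, 0.0]
[0.0003, 0.0914, -0.0002, -0.0, -0.0002, 0.0]
```

View pics/s4.png

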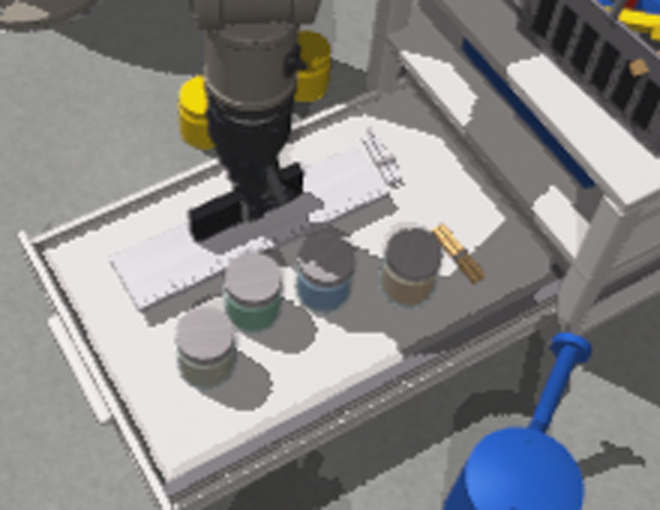

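The blade is behind all four jars and clear of the clip and the peg. I'll push gently at 40 mm/s, drifting 4 mm away from the peg.

step_arm:
  commands:
    - [-0.001, 0.01, 0, 0, 0, 0, 1]
    - [-0.003, 0.02, 0, 0, 0, 0, 1]
    - [-0.005, 0.03, 0, 0, 0, 0, 1]
    - [-0.007, 0.04, 0, 0, 0, 0, 1]
    - [-0.008, 0.05, 0, 0, 0, 0, 1]
    - [-0.008, 0.06, 0, 0, 0, 0, 1]
    - [-0.008, 0.07, 0, 0, 0, 0, 1]
    - [-0.008, 0.08, 0, 0, 0, 0, 1]
    - [-0.008, 0.09, 0, 0, 0, 0, 1]
    - [-0.008, 0.1, 0, 0, 0, 0, 1]

```text
clock: 15.1
tcp_pos: [0.5542, 0.0197, 0.1468]
orientation: [-2.24, -2.201, -0.0]
contact_force: [-2.9, 0.0, -3.3]
grip_width: 0.0132
```

```bash
python3 - <<'E'
from f import *
rows([(.585,.020,.147,-1.0)])
E
```

```text
now 15.1 [0.5542 0.0197 0.1468] yaw -1.01 tilt [-0.0009  0.001 ] F [-2.91  0.04 -3.3 ] w 0.0132 j [-0.75  0.63  0.82  2.01 -0.66  0.78  0.45]
[0.0017, 0.0615, -0.0004, -0.0001, -0.0002, -0.0]
```

The arm tracks stiffly, so I'll want small steps near the stop. I'll look for the gap between the rail and the kerb in the scene view to see how far it has to travel.

step_arm:
  commands:
    - [0, 0.01, 0, 0, 0, 0, 1]
    - [0, 0.02, 0, 0, 0, 0, 1]
    - [0, 0.03, 0, 0, 0, 0, 1]
    - [0, 0.038, 0, 0, 0, 0, 1]
    - [0, 0.046, 0, 0, 0, 0, 1]
    - [0, 0.052, 0, 0, 0, 0, 1]
    - [0, 0.057, 0, 0, 0, 0, 1]
    - [0, 0.06, 0, 0, 0, 0, 1]
    - [0, 0.06, 0, 0, 0, 0, 1]
    - [0, 0.06, 0, 0, 0, 0, 1]

```text
clock: 16.35
tcp_pos: [0.5845, 0.0192, 0.1469]
orientation: [-2.24, -2.201, -0.001]
contact_force: [-1.6, 0.8, -2.8]
grip_width: 0.0135
```

```bash
python3 - <<'E'
from f import *
avg(4)
rows([(.592,.020,.147,-1.0)])
f=grab_frame("scene");save(f,"s5.png",(225,190,375,305),5)
np.savez("s5.npz",img=f["img"],K=f["K"],W=f["world_to_cam"])
E
```

```text
avgF [-1.15  0.09 -3.24] sd [0.46 0.57 0.5 ] M [-0.009  0.315 -0.024] p [0.5845 0.0192 0.1469]
now 16.55 [0.5845 0.0192 0.1469] yaw -1.01 tilt [-0.0002  0.001 ] F [-1.14  0.22 -4.16] w 0.0138 j [-0.72  0.67  0.81  1.94 -0.67  0.82  0.44]
[0.0018, 0.0151, -0.0002, -0.0, -0.0002, -0.0]
```

View pics/s5.png

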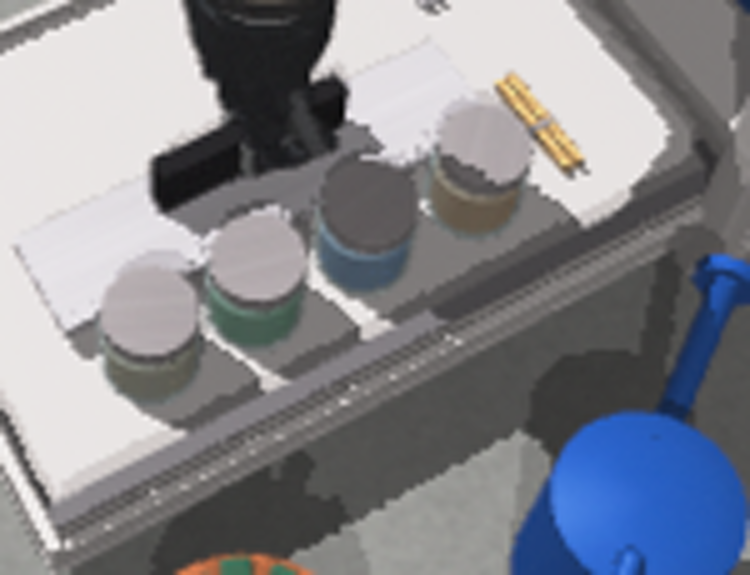

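```bash
python3 - <<'E'
from f import *
q=np.load("s5.npz");f=dict(K=q["K"],world_to_cam=q["W"]);g=cv2.cvtColor(q["img"],cv2.COLOR_RGB2GRAY).astype(np.float32)
xs=np.arange(.66,.79,.002)
acc=[]
for y in np.arange(-.15,-.04,.002):
    # shift along the rail direction
    uv=np.array([proj(f,[x+.0178*y,y,.078]) for x in xs],np.float32)
    acc.append(cv2.remap(g,uv[:,0][None],uv[:,1][None],cv2.INTER_LINEAR)[0])
a=np.median(acc,0);print([f"{x:.3f}:{v:.0f}" for x,v in zip(xs,a)])
for p in([.7,0,.078],[.7,0,.044],[.72,0,.044]):print(proj(f,p))
E
```

```text
['0.660:173', '0.662:173', '0.664:172', '0.666:171', '0.668:169', '0.670:158', '0.672:126', '0.674:104', '0.676:108', '0.678:106', '0.680:105', '0.682:105', '0.684:120', '0.686:123', '0.688:123', '0.690:123', '0.692:123', '0.694:124', '0.696:125', '0.698:127', '0.700:127', '0.702:137', '0.704:153', '0.706:157', '0.708:150', '0.710:163', '0.712:187', '0.714:203', '0.716:188', '0.718:152', '0.720:134', '0.722:133', '0.724:133', '0.726:131', '0.728:122', '0.730:100', '0.732:98', '0.734:98', '0.736:104', '0.738:121', '0.740:126', '0.742:127', '0.744:112', '0.746:106', '0.748:108', '0.750:107', '0.752:88', '0.754:66', '0.756:60', '0.758:60', '0.760:59', '0.762:60', '0.764:60', '0.766:60', '0.768:60', '0.770:60', '0.772:59', '0.774:59', '0.776:60', '0.778:61', '0.780:65', '0.782:67', '0.784:63', '0.786:69', '0.788:79']
[290.19985207 254.8201947 ]
[289.27849081 260.31311109]
[293.21654559 266.16482318]
```

step_arm:
  commands:
    - [0.0001, 0.0012, 0, 0, 0, 0, 1]
    - [0.0002, 0.0024, 0, 0, 0, 0, 1]
    - [0.0003, 0.0036, 0, 0, 0, 0, 1]
    - [0.0004, 0.0048, 0, 0, 0, 0, 1]
    - [0.0005, 0.006, 0, 0, 0, 0, 1]
    - [0.0006, 0.0072, 0, 0, 0, 0, 1]
    - [0.0006, 0.0084, 0, 0, 0, 0, 1]
    - [0.0006, 0.0096, 0, 0, 0, 0, 1]
    - [0.0006, 0.0108, 0, 0, 0, 0, 1]
    - [0.0006, 0.012, 0, 0, 0, 0, 1]

```text
clock: 17.85
tcp_pos: [0.5905, 0.0195, 0.1469]
orientation: [-2.24, -2.201, -0.001]
contact_force: [-2.9, 1.5, -3.7]
grip_width: 0.0133
```

```bash
cat > g.py <<'E'
from plan import *
o,Rm,yaw=state();print("t%.2f"%o["clock"],np.round(o["tcp_pos"],4),"yaw %.2f"%yaw,"F",np.round(o["contact_force"],2),"M",np.round(o["moment"],3))
E
python3 g.py; python3 - <<'E'
from f import *
w=grab_frame("wrist");save(w,"w6.png",None,1.5);np.savez("w6.npz",img=w["img"],K=w["K"],W=w["world_to_cam"])
E
python3 g.py
```

```text
t17.85 [0.5905 0.0195 0.1469] yaw -1.00 F [-2.85  1.53 -3.68] M [ 0.015  0.531 -0.053]
t17.90 [0.5906 0.0195 0.1469] yaw -1.00 F [-1.62  0.1  -3.68] M [ 0.015  0.613 -0.015]
```

View pics/w6.png

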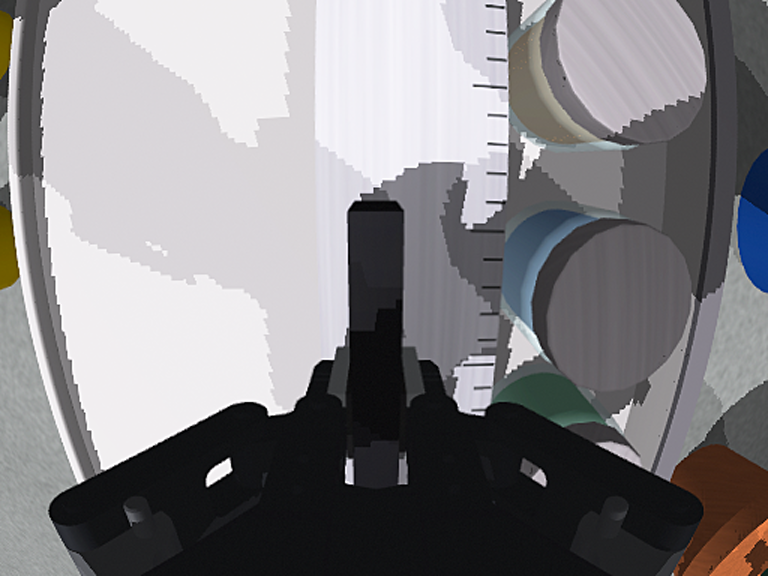

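step_arm:
  commands:
    - [0, 0.0003, 0, 0, 0, 0, 1]
    - [0, 0.0006, 0, 0, 0, 0, 1]
    - [0, 0.0009, 0, 0, 0, 0, 1]
    - [0, 0.0012, 0, 0, 0, 0, 1]
    - [0, 0.0015, 0, 0, 0, 0, 1]
    - [0, 0.0018, 0, 0, 0, 0, 1]
    - [0, 0.0021, 0, 0, 0, 0, 1]
    - [0, 0.0024, 0, 0, 0, 0, 1]
    - [0, 0.0027, 0, 0, 0, 0, 1]
    - [0, 0.003, 0, 0, 0, 0, 1]

```text
clock: 19.15
tcp_pos: [0.5921, 0.0194, 0.1469]
orientation: [-2.24, -2.201, -0.001]
contact_force: [-1.8, 0.5, -3.8]
grip_width: 0.0129
```

```bash
python3 g.py
```

```text
t19.15 [0.5921 0.0194 0.1469] yaw -1.01 F [-1.84  0.46 -3.75] M [ 0.001  0.641 -0.017]
```

```bash
python3 - <<'E'
from f import *
q=np.load("w6.npz");K,W=q["K"],q["W"];g=cv2.cvtColor(q["img"],cv2.COLOR_RGB2GRAY)
for v,u0,u1 in((300,410,470),(273,425,475),(110,395,500)):
    print(v,[(u,int(g[v,u]),int(1000*(fz(K,W,(u,v),.044)[0])),int(1000*fz(K,W,(u,v),.078)[0])) for u in range(u0,u1,2)],fz(K,W,(u0,v),.078)[1])
q=np.load("w1.npz");K,W=q["K"],q["W"]
print([(v,np.round(fz(K,W,(240,v),.044)[0],4),np.round(fz(K,W,(240,v),.078)[0],4),np.round(fz(K,W,(240,v),.06)[0],4)) for v in(257,269.5,279.5,281)])
E
```

```text
300 [(410, 196, 715, 690), (412, 194, 717, 692), (414, 190, 719, 693), (416, 189, 721, 695), (418, 181, 723, 697), (420, 177, 725, 698), (422, 71, 727, 700), (424, 139, 729, 702), (426, 149, 731, 704), (428, 147, 733, 705), (430, 148, 736, 707), (432, 148, 738, 709), (434, 148, 740, 711), (436, 150, 742, 713), (438, 116, 745, 714), (440, 71, 747, 716), (442, 143, 750, 718), (444, 134, 752, 720), (446, 133, 754, 722), (448, 134, 757, 724), (450, 134, 759, 726), (452, 134, 762, 728), (454, 138, 764, 730), (456, 140, 767, 732), (458, 139, 770, 734), (460, 158, 772, 737), (462, 48, 775, 739), (464, 48, 778, 741), (466, 43, 781, 743), (468, 42, 783, 745)] -0.022151176193625735
273 [(425, 146, 722, 696), (427, 145, 724, 698), (429, 146, 727, 700), (431, 146, 729, 701), (433, 148, 731, 703), (435, 148, 733, 705), (437, 147, 735, 707), (439, 148, 737, 708), (441, 149, 739, 710), (443, 150, 741, 712), (445, 155, 744, 714), (447, 67, 746, 715), (449, 67, 748, 717), (451, 138, 751, 719), (453, 133, 753, 721), (455, 133, 755, 723), (457, 134, 758, 725), (459, 134, 760, 727), (461, 133, 763, 729)
[... 875 characters left out ...]
35, 707), (463, 73, 737, 708), (465, 73, 739, 710), (467, 73, 741, 712), (469, 73, 743, 713), (471, 75, 745, 715), (473, 60, 747, 717), (475, 38, 750, 718), (477, 58, 752, 720), (479, 67, 754, 722), (481, 68, 756, 723), (483, 69, 758, 725), (485, 68, 760, 727), (487, 68, 763, 729), (489, 68, 765, 731), (491, 54, 767, 733), (493, 54, 770, 734), (495, 58, 772, 736), (497, 58, 775, 738), (499, 56, 777, 740)] 0.09226540877531887
[(257, np.float64(0.6933), np.float64(0.6754), np.float64(0.6849)), (269.5, np.float64(0.7166), np.float64(0.697), np.float64(0.7074)), (279.5, np.float64(0.7362), np.float64(0.7149), np.float64(0.7262)), (281, np.float64(0.7392), np.float64(0.7177), np.float64(0.7291))]
```

step_arm:
  commands:
    - [0, 0.0003, 0, 0, 0, 0, 1]
    - [0, 0.0006, 0, 0, 0, 0, 1]
    - [0, 0.0009, 0, 0, 0, 0, 1]
    - [0, 0.0012, 0, 0, 0, 0, 1]
    - [0, 0.0015, 0, 0, 0, 0, 1]
    - [0, 0.0018, 0, 0, 0, 0, 1]
    - [0, 0.0021, 0, 0, 0, 0, 1]
    - [0, 0.0024, 0, 0, 0, 0, 1]
    - [0, 0.0027, 0, 0, 0, 0, 1]
    - [0, 0.003, 0, 0, 0, 0, 1]

```text
clock: 20.4
tcp_pos: [0.5936, 0.0194, 0.1469]
orientation: [-2.24, -2.201, -0.001]
contact_force: [-2.2, 1.0, -3.3]
grip_width: 0.013
```

```bash
python3 g.py
```

```text
t20.40 [0.5936 0.0194 0.1469] yaw -1.00 F [-2.17  1.01 -3.26] M [-0.051  0.642 -0.052]
```

The wrist view puts the rail face at x≈0.6945. The row should be meeting the rail about now, with the far side of the jars at 0.6946. From here I'll take 1 mm per call and go by feel.

step_arm:
  commands:
    - [0, 0.0003, 0, 0, 0, 0, 1]
    - [0, 0.0006, 0, 0, 0, 0, 1]
    - [0, 0.0009, 0, 0, 0, 0, 1]
    - [0, 0.0012, 0, 0, 0, 0, 1]
    - [0, 0.0015, 0, 0, 0, 0, 1]
    - [0, 0.0017, 0, 0, 0, 0, 1]
    - [0, 0.0019, 0, 0, 0, 0, 1]
    - [0, 0.0021, 0, 0, 0, 0, 1]
    - [0, 0.0023, 0, 0, 0, 0, 1]
    - [0, 0.0025, 0, 0, 0, 0, 1]

```text
clock: 21.65
tcp_pos: [0.5948, 0.0194, 0.1469]
orientation: [-2.24, -2.201, -0.001]
contact_force: [-2.3, -0.6, -2.4]
grip_width: 0.0131
```

```bash
python3 g.py
```

```text
t21.65 [0.5948 0.0194 0.1469] yaw -1.01 F [-2.32 -0.61 -2.37] M [ 0.034  0.638 -0.028]
```

step_arm:
  commands:
    - [0, 0.0003, 0, 0, 0, 0, 1]
    - [0, 0.0006, 0, 0, 0, 0, 1]
    - [0, 0.0009, 0, 0, 0, 0, 1]
    - [0, 0.0012, 0, 0, 0, 0, 1]
    - [0, 0.0015, 0, 0, 0, 0, 1]
    - [0, 0.0017, 0, 0, 0, 0, 1]
    - [0, 0.0019, 0, 0, 0, 0, 1]
    - [0, 0.0021, 0, 0, 0, 0, 1]
    - [0, 0.0023, 0, 0, 0, 0, 1]
    - [0, 0.0025, 0, 0, 0, 0, 1]

```text
clock: 22.9
tcp_pos: [0.5961, 0.0193, 0.1469]
orientation: [-2.24, -2.201, -0.001]
contact_force: [-2.3, -0.3, -4.3]
grip_width: 0.0132
```

```bash
python3 g.py
```

```text
t22.90 [0.5961 0.0193 0.1469] yaw -1.01 F [-2.3  -0.28 -4.26] M [-0.014  0.644 -0.026]
```

step_arm:
  commands:
    - [0, 0.0003, 0, 0, 0, 0, 1]
    - [0, 0.0006, 0, 0, 0, 0, 1]
    - [0, 0.0009, 0, 0, 0, 0, 1]
    - [0, 0.0012, 0, 0, 0, 0, 1]
    - [0, 0.0015, 0, 0, 0, 0, 1]
    - [0, 0.0017, 0, 0, 0, 0, 1]
    - [0, 0.0019, 0, 0, 0, 0, 1]
    - [0, 0.0021, 0, 0, 0, 0, 1]
    - [0, 0.0023, 0, 0, 0, 0, 1]
    - [0, 0.0025, 0, 0, 0, 0, 1]

```text
clock: 24.15
tcp_pos: [0.5974, 0.0193, 0.1468]
orientation: [-2.24, -2.201, -0.001]
contact_force: [-2.9, 0.5, -3.0]
grip_width: 0.0128
```

```bash
python3 g.py
```

```text
t24.15 [0.5974 0.0193 0.1468] yaw -1.00 F [-2.88  0.48 -3.02] M [ 0.034  0.641 -0.034]
```

step_arm:
  commands:
    - [0, 0.0003, 0, 0, 0, 0, 1]
    - [0, 0.0006, 0, 0, 0, 0, 1]
    - [0, 0.0009, 0, 0, 0, 0, 1]
    - [0, 0.0012, 0, 0, 0, 0, 1]
    - [0, 0.0015, 0, 0, 0, 0, 1]
    - [0, 0.0017, 0, 0, 0, 0, 1]
    - [0, 0.0019, 0, 0, 0, 0, 1]
    - [0, 0.0021, 0, 0, 0, 0, 1]
    - [0, 0.0023, 0, 0, 0, 0, 1]
    - [0, 0.0025, 0, 0, 0, 0, 1]

```text
clock: 25.4
tcp_pos: [0.5986, 0.0193, 0.1469]
orientation: [-2.24, -2.201, -0.001]
contact_force: [-2.1, 0.2, -3.1]
grip_width: 0.0129
```

```bash
python3 g.py
```

```text
t25.40 [0.5986 0.0193 0.1469] yaw -1.01 F [-2.07  0.25 -3.07] M [ 0.028  0.615 -0.086]
```

step_arm:
  commands:
    - [0, 0.0003, 0, 0, 0, 0, 1]
    - [0, 0.0006, 0, 0, 0, 0, 1]
    - [0, 0.0009, 0, 0, 0, 0, 1]
    - [0, 0.0012, 0, 0, 0, 0, 1]
    - [0, 0.0015, 0, 0, 0, 0, 1]
    - [0, 0.0017, 0, 0, 0, 0, 1]
    - [0, 0.0019, 0, 0, 0, 0, 1]
    - [0, 0.0021, 0, 0, 0, 0, 1]
    - [0, 0.0023, 0, 0, 0, 0, 1]
    - [0, 0.0025, 0, 0, 0, 0, 1]

```text
clock: 26.65
tcp_pos: [0.5999, 0.0193, 0.1469]
orientation: [-2.24, -2.201, -0.001]
contact_force: [-2.6, -0.4, -2.6]
grip_width: 0.0131
```

```bash
python3 g.py
```

```text
t26.65 [0.5999 0.0193 0.1469] yaw -1.01 F [-2.6  -0.37 -2.55] M [-0.06   0.606 -0.041]
```

step_arm:
  commands:
    - [0, 0.0003, 0, 0, 0, 0, 1]
    - [0, 0.0006, 0, 0, 0, 0, 1]
    - [0, 0.0009, 0, 0, 0, 0, 1]
    - [0, 0.0012, 0, 0, 0, 0, 1]
    - [0, 0.0015, 0, 0, 0, 0, 1]
    - [0, 0.0017, 0, 0, 0, 0, 1]
    - [0, 0.0019, 0, 0, 0, 0, 1]
    - [0, 0.0021, 0, 0, 0, 0, 1]
    - [0, 0.0023, 0, 0, 0, 0, 1]
    - [0, 0.0025, 0, 0, 0, 0, 1]

```text
clock: 27.9
tcp_pos: [0.6011, 0.0192, 0.1469]
orientation: [-2.24, -2.201, -0.001]
contact_force: [-2.7, 0.1, -2.8]
grip_width: 0.0132
```

```bash
python3 g.py;python3 - <<'E'
from f import *
w=grab_frame("wrist");save(w,"w7.png",None,1.5);K,W=np.array(w["K"]),np.array(w["world_to_cam"]);g=cv2.cvtColor(w["img"],cv2.COLOR_RGB2GRAY)
for v in(100,110,300):
    u=np.arange(380,490,2);gv=g[v].astype(int)
    for a in range(380,495):
        if abs(gv[a+1]-gv[a-1])>25:print(v,a,gv[a-1],gv[a+1],np.round(fz(K,W,(a,v),.044)[:2],3),np.round(fz(K,W,(a,v),.078)[:2],3))
E
```

```text
t27.90 [0.6011 0.0192 0.1469] yaw -1.01 F [-2.75  0.05 -2.81] M [-0.034  0.618 -0.096]
100 400 134 96 [0.695 0.1  ] [0.677 0.097]
100 401 139 94 [0.696 0.1  ] [0.677 0.097]
100 459 74 36 [0.744 0.105] [0.716 0.101]
100 460 79 38 [0.745 0.105] [0.717 0.102]
100 463 37 64 [0.748 0.105] [0.719 0.102]
100 464 35 71 [0.749 0.105] [0.72  0.102]
110 399 129 78 [0.694 0.093] [0.676 0.092]
110 400 125 82 [0.695 0.093] [0.677 0.092]
110 459 75 45 [0.745 0.098] [0.716 0.096]
110 460 76 37 [0.746 0.098] [0.717 0.096]
110 463 38 74 [0.749 0.098] [0.72  0.096]
110 464 36 70 [0.749 0.098] [0.72  0.096]
110 493 58 24 [0.781 0.102] [0.746 0.099]
300 404 0 55 [ 0.72  -0.048] [ 0.696 -0.022]
300 405 18 194 [ 0.721 -0.049] [ 0.697 -0.022]
300 406 55 189 [ 0.722 -0.049] [ 0.698 -0.022]
300 420 181 145 [ 0.736 -0.051] [ 0.71  -0.024]
300 421 175 48 [ 0.737 -0.051] [ 0.71  -0.024]
300 422 145 76 [ 0.738 -0.051] [ 0.711 -0.024]
300 423 48 152 [ 0.739 -0.052] [ 0.712 -0.024]
300 424 76 162 [ 0.74  -0.052] [ 0.713 -0.024]
300 425 152 111 [ 0.741 -0.052] [ 0.714 -0.024]
300 426 162 69 [ 0.742 -0.052] [ 0.715 -0.025]
300 427 111 73 [ 0.744 -0.052] [ 0.716 -0.025]
300 429 73 133 [ 0.746 -0.053] [ 0.717 -0.025]
300 430 72 137 [ 0.747 -0.053] [ 0.718 -0.025]
300 455 153 71 [ 0.777 -0.059] [ 0.742 -0.03 ]
300 456 155 50 [ 0.778 -0.059] [ 0.743 -0.03 ]
300 479 40 78 [ 0.811 -0.066] [ 0.77  -0.035]
300 480 53 86 [ 0.812 -0.066] [ 0.771 -0.036]
```

View pics/w7.png

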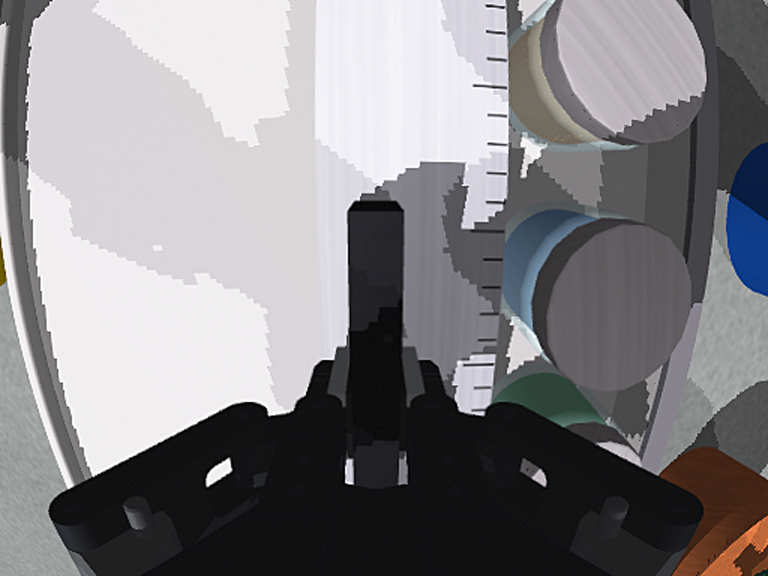

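The 25 mm band beside the rail is the rail's own shadow on the floor. The real inner face is the next edge, at x≈0.716. That also agrees with the stated floor depth (0.433 to 0.716 is 283 mm). First contact is then expected at TCP≈0.615, so I'll advance 10 mm and then go by feel again.

step_arm:
  commands:
    - [0, 0.002, 0, 0, 0, 0, 1]
    - [0, 0.004, 0, 0, 0, 0, 1]
    - [0, 0.006, 0, 0, 0, 0, 1]
    - [0, 0.008, 0, 0, 0, 0, 1]
    - [0, 0.01, 0, 0, 0, 0, 1]
    - [0, 0.012, 0, 0, 0, 0, 1]
    - [0, 0.014, 0, 0, 0, 0, 1]
    - [0, 0.016, 0, 0, 0, 0, 1]
    - [0, 0.018, 0, 0, 0, 0, 1]
    - [0, 0.019, 0, 0, 0, 0, 1]

```text
clock: 29.2
tcp_pos: [0.6107, 0.0191, 0.1469]
orientation: [-2.24, -2.201, -0.001]
contact_force: [-2.3, -0.0, -2.4]
grip_width: 0.0133
```

```bash
python3 g.py
```

```text
t29.20 [0.6107 0.0191 0.1469] yaw -1.00 F [-2.28 -0.01 -2.38] M [0.026 0.635 0.004]
```

step_arm:
  commands:
    - [0, 0.0004, 0, 0, 0, 0, 1]
    - [0, 0.0008, 0, 0, 0, 0, 1]
    - [0, 0.0012, 0, 0, 0, 0, 1]
    - [0, 0.0016, 0, 0, 0, 0, 1]
    - [0, 0.002, 0, 0, 0, 0, 1]
    - [0, 0.0024, 0, 0, 0, 0, 1]
    - [0, 0.0028, 0, 0, 0, 0, 1]
    - [0, 0.0032, 0, 0, 0, 0, 1]
    - [0, 0.0036, 0, 0, 0, 0, 1]
    - [0, 0.004, 0, 0, 0, 0, 1]

```text
clock: 30.45
tcp_pos: [0.6127, 0.0191, 0.1469]
orientation: [-2.24, -2.201, -0.001]
contact_force: [-3.1, -0.4, -3.4]
grip_width: 0.0132
```

```bash
python3 g.py
```

```text
t30.45 [0.6127 0.0191 0.1469] yaw -1.01 F [-3.12 -0.43 -3.43] M [-0.025  0.647 -0.011]
```

step_arm:
  commands:
    - [0, 0.0004, 0, 0, 0, 0, 1]
    - [0, 0.0008, 0, 0, 0, 0, 1]
    - [0, 0.0012, 0, 0, 0, 0, 1]
    - [0, 0.0016, 0, 0, 0, 0, 1]
    - [0, 0.002, 0, 0, 0, 0, 1]
    - [0, 0.0023, 0, 0, 0, 0, 1]
    - [0, 0.0026, 0, 0, 0, 0, 1]
    - [0, 0.003, 0, 0, 0, 0, 1]
    - [0, 0.0033, 0, 0, 0, 0, 1]
    - [0, 0.0036, 0, 0, 0, 0, 1]

```text
clock: 31.7
tcp_pos: [0.6145, 0.019, 0.1469]
orientation: [-2.24, -2.201, -0.001]
contact_force: [-1.9, -0.1, -3.1]
grip_width: 0.0131
```

```bash
python3 g.py
```

```text
t31.70 [0.6145 0.019  0.1469] yaw -1.01 F [-1.92 -0.12 -3.13] M [0.004 0.71  0.02 ]
```

step_arm:
  commands:
    - [0, 0.0003, 0, 0, 0, 0, 1]
    - [0, 0.0006, 0, 0, 0, 0, 1]
    - [0, 0.0009, 0, 0, 0, 0, 1]
    - [0, 0.0012, 0, 0, 0, 0, 1]
    - [0, 0.0015, 0, 0, 0, 0, 1]
    - [0, 0.0018, 0, 0, 0, 0, 1]
    - [0, 0.0021, 0, 0, 0, 0, 1]
    - [0, 0.0024, 0, 0, 0, 0, 1]
    - [0, 0.0026, 0, 0, 0, 0, 1]
    - [0, 0.0028, 0, 0, 0, 0, 1]

```text
clock: 32.95
tcp_pos: [0.6159, 0.019, 0.1469]
orientation: [-2.24, -2.201, -0.001]
contact_force: [-3.1, -0.4, -2.5]
grip_width: 0.0133
```

```bash
python3 g.py
```

```text
t32.95 [0.6159 0.019  0.1469] yaw -1.00 F [-3.12 -0.4  -2.52] M [ 0.012  0.651 -0.001]
```

step_arm:
  commands:
    - [0, 0.0003, 0, 0, 0, 0, 1]
    - [0, 0.0006, 0, 0, 0, 0, 1]
    - [0, 0.0009, 0, 0, 0, 0, 1]
    - [0, 0.0012, 0, 0, 0, 0, 1]
    - [0, 0.0015, 0, 0, 0, 0, 1]
    - [0, 0.0018, 0, 0, 0, 0, 1]
    - [0, 0.0021, 0, 0, 0, 0, 1]
    - [0, 0.0024, 0, 0, 0, 0, 1]
    - [0, 0.0026, 0, 0, 0, 0, 1]
    - [0, 0.0028, 0, 0, 0, 0, 1]

```text
clock: 34.2
tcp_pos: [0.6173, 0.019, 0.1468]
orientation: [-2.24, -2.201, -0.001]
contact_force: [-4.5, -0.1, -1.8]
grip_width: 0.0135
```

```bash
python3 g.py
```

```text
t34.20 [0.6173 0.019  0.1468] yaw -1.00 F [-4.51 -0.14 -1.77] M [-0.005  1.03   0.055]
```

The moment rose by 0.39 N·m (about 1.6 N), so the rail is now moving with the row. Next is the stop, somewhere 2–24 mm further.

step_arm:
  commands:
    - [0, 0.0003, 0, 0, 0, 0, 1]
    - [0, 0.0006, 0, 0, 0, 0, 1]
    - [0, 0.0009, 0, 0, 0, 0, 1]
    - [0, 0.0012, 0, 0, 0, 0, 1]
    - [0, 0.0015, 0, 0, 0, 0, 1]
    - [0, 0.0018, 0, 0, 0, 0, 1]
    - [0, 0.0021, 0, 0, 0, 0, 1]
    - [0, 0.0024, 0, 0, 0, 0, 1]
    - [0, 0.0026, 0, 0, 0, 0, 1]
    - [0, 0.0028, 0, 0, 0, 0, 1]

```text
clock: 35.45
tcp_pos: [0.6187, 0.019, 0.1468]
orientation: [-2.24, -2.201, -0.001]
contact_force: [-4.0, -0.3, -1.3]
grip_width: 0.0132
```

```bash
python3 g.py
```

```text
t35.45 [0.6187 0.019  0.1468] yaw -1.01 F [-3.98 -0.25 -1.27] M [0.071 1.007 0.091]
```

step_arm:
  commands:
    - [0, 0.0003, 0, 0, 0, 0, 1]
    - [0, 0.0006, 0, 0, 0, 0, 1]
    - [0, 0.0009, 0, 0, 0, 0, 1]
    - [0, 0.0012, 0, 0, 0, 0, 1]
    - [0, 0.0015, 0, 0, 0, 0, 1]
    - [0, 0.0017, 0, 0, 0, 0, 1]
    - [0, 0.0019, 0, 0, 0, 0, 1]
    - [0, 0.0021, 0, 0, 0, 0, 1]
    - [0, 0.0023, 0, 0, 0, 0, 1]
    - [0, 0.0024, 0, 0, 0, 0, 1]

```text
clock: 36.7
tcp_pos: [0.6193, 0.0189, 0.1467]
orientation: [-2.239, -2.2, 0.0]
contact_force: [-7.2, -0.0, -0.6]
grip_width: 0.0134
```

```bash
python3 g.py
```

```text
t36.70 [0.6193 0.0189 0.1467] yaw -1.01 F [-7.23 -0.03 -0.58] M [0.095 1.383 0.082]
```

The stop has been reached: force is up about 3 N and the arm lags its command by 0.6 mm, so effective stiffness is roughly 5 N/mm. I'll press lightly and hold.

step_arm:
  commands:
    - [0, 0.0008, 0, 0, 0, 0, 1]
    - [0, 0.0012, 0, 0, 0, 0, 1]
    - [0, 0.0015, 0, 0, 0, 0, 1]
    - [0, 0.0017, 0, 0, 0, 0, 1]
    - [0, 0.0017, 0, 0, 0, 0, 1]
    - [0, 0.0017, 0, 0, 0, 0, 1]
    - [0, 0.0017, 0, 0, 0, 0, 1]
    - [0, 0.0017, 0, 0, 0, 0, 1]
    - [0, 0.0017, 0, 0, 0, 0, 1]
    - [0, 0.0017, 0, 0, 0, 0, 1]

```text
clock: 37.95
tcp_pos: [0.6195, 0.0189, 0.1465]
orientation: [-2.238, -2.199, 0.002]
contact_force: [-6.6, 0.6, -0.7]
grip_width: 0.0133
```

```bash
python3 g.py; python3 - <<'E'
from f import *
avg(4)
E
```

```text
t37.95 [0.6195 0.0189 0.1465] yaw -1.01 F [-6.55  0.6  -0.74] M [0.059 1.486 0.09 ]
avgF [-6.56  0.43 -0.62] sd [0.34 0.1  0.44] M [0.107 1.47  0.077] p [0.6195 0.0189 0.1465]
```

step_arm:
  commands:
    - [0, 0.0013, 0, 0, 0, 0, 1]
    - [0, 0.0015, 0, 0, 0, 0, 1]
    - [0, 0.0017, 0, 0, 0, 0, 1]
    - [0, 0.0019, 0, 0, 0, 0, 1]
    - [0, 0.0021, 0, 0, 0, 0, 1]
    - [0, 0.0021, 0, 0, 0, 0, 1]
    - [0, 0.0021, 0, 0, 0, 0, 1]
    - [0, 0.0021, 0, 0, 0, 0, 1]
    - [0, 0.0021, 0, 0, 0, 0, 1]
    - [0, 0.0021, 0, 0, 0, 0, 1]

```text
clock: 39.4
tcp_pos: [0.6197, 0.0189, 0.1463]
orientation: [-2.237, -2.198, 0.004]
contact_force: [-6.1, 0.5, 0.0]
grip_width: 0.0131
```

```bash
python3 - <<'E'
from f import *
avg(4)
w=grab_frame("wrist");save(w,"w8.png",None,1.5);np.savez("w8.npz",img=w["img"],K=w["K"],W=w["world_to_cam"])
rows(interp([(.59,.022,.147,-1,10)]))
E
```

```text
avgF [-6.75  0.06 -0.21] sd [0.5 0.3 0.3] M [0.08  1.561 0.101] p [0.6197 0.0189 0.1463]
now 39.65 [0.6197 0.0189 0.1463] yaw -1.01 tilt [-0.0054  0.0019] F [-7.19  0.06  0.13] w 0.0134 j [-0.68  0.72  0.79  1.85 -0.67  0.87  0.43]
[0.0005, -0.0059, -0.0001, -0.0009, -0.0003, -0.0]
[0.001, -0.0119, -0.0002, -0.0009, -0.0003, -0.0]
[0.0015, -0.0178, -0.0003, -0.0009, -0.0003, -0.0]
[0.0021, -0.0238, -0.0004, -0.0009, -0.0003, -0.0]
[0.0026, -0.0297, -0.0006, -0.0009, -0.0003, -0.0]
[0.0031, -0.0357, -0.0007, -0.0009, -0.0003, -0.0]
[0.0036, -0.0416, -0.0008, -0.0009, -0.0003, -0.0]
[0.0041, -0.0475, -0.0009, -0.0009, -0.0003, -0.0]
[0.0046, -0.0535, -0.001, -0.0009, -0.0003, -0.0]
[0.0052, -0.0594, -0.0011, -0.0009, -0.0003, -0.0]
```

View pics/w8.png

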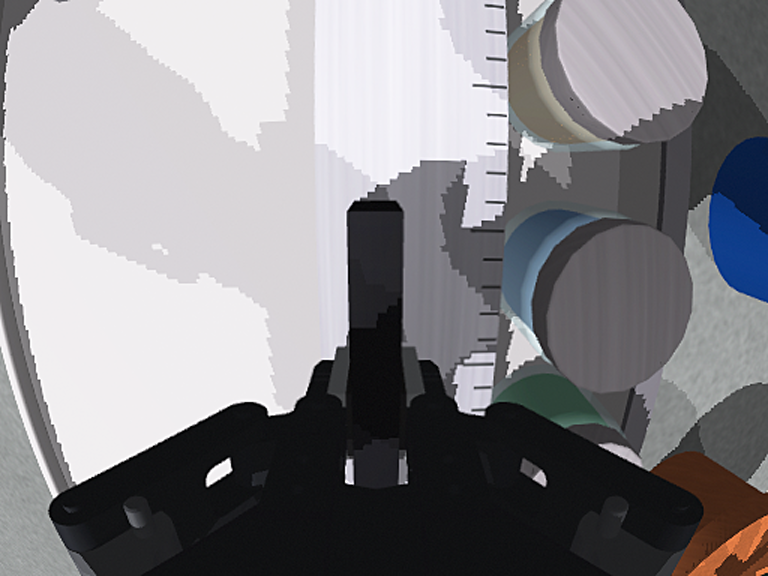

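Force is holding at 6.7 N, against about 2.4 N to slide the jars alone. That puts roughly 4 N on the rail, more than its own friction, so it is on the stop. All visible jars touch the edge in line. Now I'll back off straight and smoothly.

step_arm:
  commands:
    - [0, -0.002, 0, 0, 0, 0, 1]
    - [0, -0.006, 0, -0.0004, 0, 0, 1]
    - [0, -0.014, 0, -0.0009, 0, 0, 1]
    - [0.001, -0.026, -0.001, -0.0009, 0, 0, 1]
    - [0.002, -0.04, -0.001, -0.0009, 0, 0, 1]
    - [0.003, -0.06, -0.002, -0.0009, 0, 0, 1]
    - [0.003, -0.09, -0.002, -0.0009, 0, 0, 1]
    - [0.003, -0.14, -0.01, -0.0009, 0, 0, 1]
    - [0.003, -0.19, -0.05, -0.0009, 0, 0, 1]
    - [0.003, -0.22, -0.12, -0.0009, 0, 0, 1]

```text
clock: 40.9
tcp_pos: [0.507, 0.0221, 0.2063]
orientation: [-2.239, -2.198, 0.002]
contact_force: [0.4, 1.3, -2.9]
grip_width: 0.0129
```

```bash
python3 - <<'E'
from plan import *
rows(interp([(.495,.02,.25,-1,1),(.49,-.20,.25,44,5),(.50,-.30,.25,80,4)]))
f=grab_frame("wrist");np.savez("w9.npz",img=f["img"],K=f["K"],W=f["world_to_cam"]);save(f,"w9.png",None,1.5)
E
```

```text
now 40.9 [0.507  0.0221 0.2063] yaw -1.04 tilt [-0.0038  0.002 ] F [ 0.36  1.27 -2.95] w 0.0129 j [-0.9   0.49  0.95  2.08 -0.54  0.84  0.36]
[-0.0045, -0.0243, -0.0872, -0.0006, -0.0003, -0.0001]
[-0.0925, -0.0247, -0.0874, -0.0006, -0.0004, -0.0251]
[-0.1806, -0.0251, -0.0876, -0.0006, -0.0004, -0.0501]
[-0.2686, -0.0255, -0.0877, -0.0005, -0.0004, -0.0751]
[-0.3566, -0.0259, -0.0879, -0.0005, -0.0005, -0.1001]
[-0.4446, -0.0263, -0.0881, -0.0005, -0.0005, -0.1251]
[-0.4945, -0.0204, -0.0882, -0.0004, -0.0006, -0.1501]
[-0.5444, -0.0145, -0.0883, -0.0004, -0.0006, -0.1751]
[-0.5943, -0.0086, -0.0884, -0.0003, -0.0006, -0.2001]
[-0.6442, -0.0027, -0.0885, -0.0003, -0.0007, -0.2251]
```

step_arm:
  commands:
    - [-0.005, -0.024, -0.087, -0.0006, 0, 0, 1]
    - [-0.093, -0.025, -0.087, -0.0006, 0, -0.025, 1]
    - [-0.18, -0.025, -0.088, -0.0006, 0, -0.05, 1]
    - [-0.269, -0.026, -0.088, -0.0005, 0, -0.075, 1]
    - [-0.357, -0.026, -0.088, -0.0005, -0.0005, -0.1, 1]
    - [-0.445, -0.026, -0.088, -0.0005, -0.0005, -0.125, 1]
    - [-0.494, -0.02, -0.088, -0.0004, -0.0006, -0.15, 1]
    - [-0.544, -0.014, -0.088, -0.0004, -0.0006, -0.175, 1]
    - [-0.594, -0.009, -0.088, -0.0003, -0.0006, -0.2, 1]
    - [-0.644, -0.003, -0.088, -0.0003, -0.0007, -0.225, 1]

```text
clock: 42.2
tcp_pos: [0.499, -0.3014, 0.2523]
orientation: [0.27, 3.126, 0.004]
contact_force: [-0.3, -0.6, -3.1]
grip_width: 0.0128
```

```bash
python3 - <<'E'
from plan import *
rows(interp([(.502,-.405,.20,96.1,6),(.502,-.405,.13,96.1,4)]))
T=grab_frame("top");S=grab_frame("scene")
for n,f in(("T",T),("S",S)):
    print(n,[np.round(atz(f,a["point"],.044)[:2],3).tolist() for a in tip_of("jar1",f)])
a=T["img"][110:180,160:320,::-1];b=S["img"][190:305,225:375,::-1]
a=cv2.resize(a,(750,328),interpolation=cv2.INTER_CUBIC);b=cv2.resize(b,(330,253),interpolation=cv2.INTER_CUBIC)
c=np.zeros((590,750,3),np.uint8);c[:328]=a;c[332:585,:330]=b;cv2.imwrite("pics/chk.png",c)
# lid circles: lid top centre at z=.106
for f in(T,):
    for m in masks_of("jar1",f):print(np.round(m["extent"],1),np.round(atz(f,m["extent"][:2],.09)[:2],3))
E
```

```text
now 42.2 [ 0.499  -0.3014  0.2523] yaw 80.14 tilt [0.0038 0.0025] F [-0.27 -0.64 -3.14] w 0.0128 j [-0.04  0.44  0.62  1.87 -0.32  0.94  2.13]
[-0.0068, -0.0339, 0.0173, 0.0005, 0.0005, -0.0074]
[-0.0137, -0.0678, 0.0347, 0.0005, 0.0006, -0.0148]
[-0.0205, -0.1017, 0.052, 0.0005, 0.0006, -0.0222]
[-0.0273, -0.1356, 0.0694, 0.0005, 0.0006, -0.0296]
[-0.0341, -0.1695, 0.0867, 0.0004, 0.0006, -0.0369]
[-0.041, -0.2034, 0.1041, 0.0004, 0.0006, -0.0443]
[-0.0408, -0.2035, 0.1391, 0.0004, 0.0006, -0.0443]
[-0.0407, -0.2037, 0.1741, 0.0004, 0.0006, -0.0443]
[-0.0406, -0.2038, 0.2091, 0.0004, 0.0006, -0.0443]
[-0.0405, -0.2039, 0.2441, 0.0004, 0.0006, -0.0443]
T [[0.702, 0.132], [0.344, 0.065], [0.692, -0.013], [0.693, -0.079], [0.349, 0.194], [0.698, 0.046]]
S [[0.683, -0.087], [0.698, -0.016], [0.369, 0.181], [0.696, 0.048], [0.688, 0.13], [0.377, 0.047]]
[229.8 132.1  21.5  27.5] [0.69  0.039]
[222.8 255.3  19.7  17.4] [0.349 0.059]
[252.  131.6  18.7  26.2] [ 0.691 -0.023]
[235.3 120.  146.8   9.6] [0.724 0.024]
[200.9 133.2  19.9  27. ] [0.687 0.119]
[179.  255.3  23.2  18.2] [0.35  0.178]
[275.5 132.8  21.   24. ] [ 0.687 -0.088]
```

View pics/chk.png

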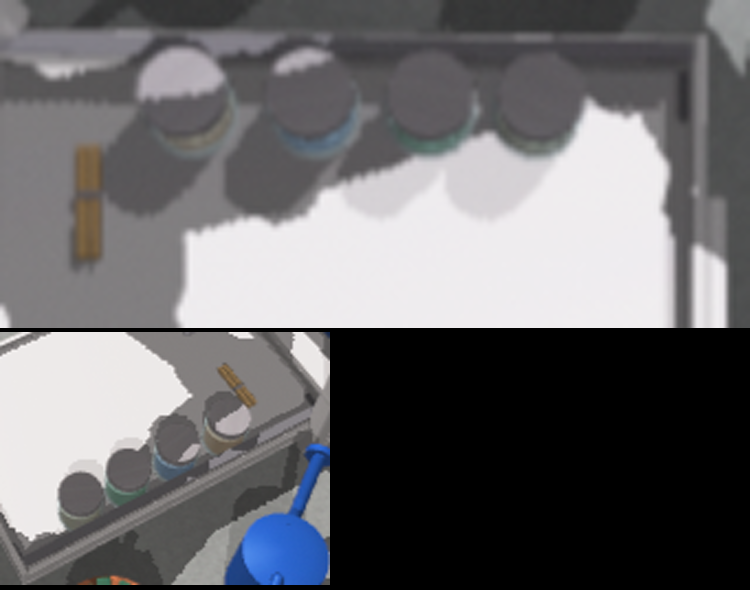

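The check picture shows the four lids in a straight row along the rail, at about (183,95), (312,95), (433,100) and (542,100), with the peg unmoved at (88,203). Now I'll lay the straightedge back on the mat.

step_arm:
  commands:
    - [-0.007, -0.034, 0.017, 0.0005, 0.0006, -0.007, 1]
    - [-0.014, -0.068, 0.035, 0.0005, 0.0006, -0.015, 1]
    - [-0.021, -0.102, 0.052, 0.0005, 0.0006, -0.022, 1]
    - [-0.027, -0.136, 0.069, 0.0005, 0.0006, -0.03, 1]
    - [-0.034, -0.17, 0.087, 0.0004, 0.0006, -0.037, 1]
    - [-0.041, -0.205, 0.104, 0.0004, 0.0006, -0.0443, 1]
    - [-0.041, -0.207, 0.15, 0.0004, 0.0006, -0.0443, 1]
    - [-0.041, -0.208, 0.2, 0.0004, 0.0006, -0.0443, 1]
    - [-0.041, -0.208, 0.235, 0.0004, 0.0006, -0.0443, 1]
    - [-0.041, -0.208, 0.25, 0.0004, 0.0006, -0.0443, 1]

```text
clock: 43.7
tcp_pos: [0.5014, -0.4046, 0.1259]
orientation: [0.158, -3.136, -0.003]
contact_force: [0.2, 0.5, -2.8]
grip_width: 0.0132
```

```bash
python3 - <<'E'
from plan import *
rows([(.503,-.408,.10,96.1),(.503,-.408,.0925,96.1)])
E
```

```text
now 43.7 [ 0.5014 -0.4046  0.1259] yaw 95.75 tilt [-0.0017  0.0018] F [ 0.22  0.49 -2.77] w 0.0132 j [ 0.26  0.68  0.46  1.78 -0.41  0.78  2.59]
[-0.0025, -0.0072, 0.0517, 0.0003, -0.0002, -0.001]
[-0.0025, -0.0073, 0.0667, 0.0003, -0.0002, -0.001]
```

step_arm:
  commands:
    - [-0.0025, -0.007, 0.02, 0.0003, -0.0002, -0.001, 1]
    - [-0.0025, -0.007, 0.038, 0.0003, -0.0002, -0.001, 1]
    - [-0.0025, -0.007, 0.05, 0.0003, -0.0002, -0.001, 1]
    - [-0.0025, -0.007, 0.056, 0.0003, -0.0002, -0.001, 1]
    - [-0.0025, -0.007, 0.06, 0.0003, -0.0002, -0.001, 1]
    - [-0.0025, -0.007, 0.063, 0.0003, -0.0002, -0.001, 1]
    - [-0.0025, -0.007, 0.065, 0.0003, -0.0002, -0.001, 1]
    - [-0.0025, -0.007, 0.066, 0.0003, -0.0002, -0.001, 1]
    - [-0.0025, -0.007, 0.0665, 0.0003, -0.0002, -0.001, 1]
    - [-0.0025, -0.007, 0.0665, 0.0003, -0.0002, -0.001, 1]

```text
clock: 44.95
tcp_pos: [0.503, -0.4078, 0.0926]
orientation: [0.168, -3.137, -0.0]
contact_force: [-0.3, -0.1, -3.2]
grip_width: 0.013
```

```bash
python3 g.py
```

```text
t44.95 [ 0.503  -0.4078  0.0926] yaw 96.11 F [-0.25 -0.09 -3.2 ] M [-0.058  0.013  0.006]
```

The full weight is still on the hand, so it hasn't touched down yet. I'll go down a little more until it's unloaded.

step_arm:
  commands:
    - [0, 0, 0.0005, 0, 0, 0, 1]
    - [0, 0, 0.001, 0, 0, 0, 1]
    - [0, 0, 0.0014, 0, 0, 0, 1]
    - [0, 0, 0.0018, 0, 0, 0, 1]
    - [0, 0, 0.002, 0, 0, 0, 1]
    - [0, 0, 0.002, 0, 0, 0, 1]
    - [0, 0, 0.002, 0, 0, 0, 1]
    - [0, 0, 0.002, 0, 0, 0, 1]
    - [0, 0, 0.002, 0, 0, 0, 1]
    - [0, 0, 0.002, 0, 0, 0, 1]

```text
clock: 46.2
tcp_pos: [0.503, -0.4079, 0.0924]
orientation: [-0.167, 3.137, 0.0]
contact_force: [-3.2, 3.0, 6.1]
grip_width: 0.0133
```

```bash
python3 g.py
```

```text
t46.20 [ 0.503  -0.4079  0.0924] yaw 96.11 F [-3.24  2.96  6.11] M [0.488 0.515 0.049]
```

Touchdown. Now open and rise.

step_arm:
  commands:
    - [0, 0, 0, 0, 0, 0, 0.5]
    - [0, 0, 0, 0, 0, 0, 0]
    - [0, 0, 0, 0, 0, 0, -0.5]
    - [0, 0, 0, 0, 0, 0, -0.5]
    - [0, 0, -0.01, 0, 0, 0, -0.5]
    - [0, 0, -0.03, 0, 0, 0, -0.5]
    - [0, 0, -0.07, 0, 0, 0, -0.5]
    - [0, 0, -0.14, 0, 0, 0, -0.5]
    - [0, 0, -0.22, 0, 0, 0, -0.5]
    - [0, 0, -0.3, 0, 0, 0, -0.5]

```text
clock: 47.45
tcp_pos: [0.5029, -0.4082, 0.2453]
orientation: [-0.167, 3.136, -0.001]
contact_force: [0.8, -0.3, -0.1]
grip_width: 0.0639
```

```bash
python3 g.py; python3 - <<'E'
from plan import *
f=grab_frame("wrist");K,W=np.array(f["K"]),np.array(f["world_to_cam"]);save(f,"w10.png",None,1.2)
g=f["img"].max(2);sub=np.zeros_like(g);sub[90:250,225:275]=(g[90:250,225:275]<60)
n,l,s,c=cv2.connectedComponentsWithStats(sub.astype(np.uint8));i=1+s[1:,4].argmax();P=np.argwhere(l==i)[:,::-1]
Q=np.array([fz(K,W,p,.053)[:2] for p in P],np.float32);print("grip",s[i],cv2.minAreaRect(Q*1000))
for a in("mat","straightedge"):print(a,[(np.round(fz(K,W,x["point"],.002),3).tolist(),round(x["p"],2)) for x in tip_of(a,f)[:1]])
T=grab_frame("top")
m=masks_of("mat",T)[0]["pixels"].astype(np.uint8);P=np.argwhere(m)[:,::-1];print("mat",cv2.minAreaRect(np.array([atz(T,p,.003)[:2] for p in P],np.float32)*1000))
E
```

```text
t47.45 [ 0.5029 -0.4082  0.2453] yaw 96.09 F [ 0.79 -0.3  -0.1 ] M [-0.047 -0.038  0.015]
grip [ 244  124   15  126 1866] ((502.22637939453125, -406.932373046875), (119.5193862915039, 13.401391983032227), 5.703175067901611)
mat []
straightedge [([0.504, -0.408, 0.002], 0.67)]
mat ((535.5042114257812, -398.26904296875), (315.6175231933594, 130.9684600830078), 12.189458847045898)
```

The straightedge is released flat at (0.502,-0.407), about 9 mm from the mat's middle, and its yaw is 0.1 rad off the mat's axis. Handing in.

```bash
python3 - <<'E'
from h import *
print(r.hand_in())
E
```

```text
the job is handed in; nothing more can be done
None
```

The job is done and handed in at about 48 s of the 72 s allowed; the hand-in reported no verdict.

**What I did:** I took the straightedge by its grip and pushed the four jars in line with its long edge. At TCP x≈0.617 the push force rose by about 1.6 N as the rail began to slide. The rail came up on its stop about 2–3 mm further on. I held the press for about 2.7 s, backed off straight, and laid the straightedge back on its mat.

**What the last checks showed:**
- **Press:** the wrist felt about 6.7 N in all, against about 2.4 N to slide the jars alone. I estimate about 4 N on the rail; that is not a direct reading.
- **Row:** the last overhead picture, taken after backing off, shows the four lids in a straight row along the rail and the peg in place. The network's jar positions scatter by about 1 cm, so they could not confirm the 2 mm gap.
- **Straightedge:** its grip measures 119.5 x 13.4 mm from above, as it should lying flat. It is about 9 mm from the mat's middle and about 0.1 rad off its axis.

**What failed or disagreed:**
- I first took the rail's shadow edge (x≈0.695) for the rail's face. The given floor depth and the feel both put the face at about 0.716–0.718.
- The last mat mask was partly hidden by the arm, so I used the earlier fix of the mat's middle.
- My last wrist picture could not be viewed because the 12-picture limit was reached, so the final placement was checked by numbers only.

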